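# Set the ratchet and snug the pressure-vessel clamp

### The arm

A 7-joint arm with a two-finger parallel gripper is mounted at the origin on the work surface. World frame = base frame: x ahead of the robot, y to its left, z up, the work surface at z = 0. Lengths are in m, angles in rad, forces in N, time in s.
With the tool pointing down it reaches from about 0.425 to 0.925 m from the base axis. Payload 6.8 kg.
Tool frame: the origin (TCP) lies midway between the tips of the shut fingers; the grasp point (between the pads) lies 19 mm behind it; z points along the fingers, y is the direction in which the jaws open and shut (so a half turn about z gives the same grasp; the last joint's range is limited). The gripper opens to 85 mm and grips with 20 to 120 N. Pads are 22 mm wide; open, the fingers measure 114 mm over their backs; the gripper's body (76 mm by 85 mm) begins 54 mm behind the grasp point. The pads swing forward as they close: fully open they stand 13 mm farther back than shut.
Start: joints at [-1.309, 0.477, 0.022, 1.555, -0.011, 1.109, -0.083], TCP at [0.244, 0.629, 0.231] pointing down, gripper open.
Joint ranges: [-2.96, 2.96], [-0.34, 2.1], [-1.41, 1.46], [0.24, 2.44], [-1.37, 4.51], [0.17, 1.92], [-2.96, 2.96]. Speed limits (rad/s): [2.39, 2.39, 3.14, 3.14, 3.14, 3.14, 3.14].

### API

Orientations are given as a unit quaternion [w, x, y, z].
In Python, from station import bot gives the robot as it stands. The module is installed in compiled form; this text tells all that it offers.
- The arm moves only by the tool play_rows, never from a script. Its argument "motion" is a list of rows, each a list of 2 entries, a list of its own where there are three numbers: the shift along the tool's x, y, z as a fraction of full scale, then the turn, a rotation vector about the tool's x, y, z as a fraction of full scale. In form: [[[tx, ty, tz], [rx, ry, rz]], ...]. A call has 1 to 8 rows; each row is the pose to reach, as a shift and turn from the pose measured when the call began, along the tool's axes at that moment, turning the shorter way round; what a row does not reach only later rows make up. Full scale, the value 1, is 400 mm for a shift and 360 degrees for a turn. A row lasts 1/10 s, in which the tool goes at most 50 mm and 8.59 degrees, less where a joint would pass 70% of its speed; a pose out of reach is approached as far as the arm can. A call with a number of a shift or a turn outside -1 to 1 is refused whole. A call with a gripper value outside its range is refused whole. "fingers" is the finger opening in mm, from 0 to 85.4, set as the call begins (left out, the last holds). The fingers move at their own pace and stop on an object; "grip_force" is the grip in N (left out, the last holds). Time passes only in rows, so rows that repeat a pose let the fingers close. It gives the time, the measured TCP pose, the force and the opening at its end, in the units of the state.
- bot.get_obs(): the state, without advancing time (a new reading comes with each control period).
- bot.read_camera(name): name is "scene" or "side" or "wrist"; returns a dict with "pixels" (480x640x3 uint8, red, green, blue), "range_z" (480x640 float32, m along the optical axis (not along the pixel's ray), 0 where there is no reading), "fovy" (degrees; the focal length in pixels is half the picture's height over the tangent of half this angle, whatever the lens; pixels are square), "cx", "cy" (the principal point, pixels), "pose" (4x4, takes a point from camera to world coordinates). Camera axes: x right, y down, z forward; pixel columns grow to the right and rows downward; lengths in m; the calibration is good to about 2 mm. A picture is of the moment at which its call begins.
- bot.hand_in(): hands the job in, once; it reports no verdict.
The state is a dict: "t": time; "q": joint angles; "joint_vel": joint speeds; "joint_torque": joint torques, N m; "eef_pos": TCP position; "tool_rot": TCP orientation; "contact_force": force on the tool from outside, world axes, zero at the start; "torque": the same for the moment, N m; "gripper_width": opening from 0.0 (shut) to 1.0 (fully open).
Only numpy, scipy, OpenCV 4.12 (cv2) and the standard library are available. Lean on these libraries where they do the work, as an engineer would, in place of code of your own. Each camera call takes 0.05 s, during which the arm holds its last target.

### The job

The lid clamp of the small pressure vessel on the bench is loose and its ratchet handle is set to loosen. Gently flip the little direction lever on the ratchet head fully over to its other end, then work the handle by its knob, back and forth as needed, to screw the clamp down clockwise (seen from above) until it seats and is snug: about 10 N of push at the knob, clearly less than 12. Leave the lever on tighten, let go of everything and leave the other things alone.

Things in the scene. Friction and masses are not known exactly. Their poses are not given: they have to be found in the camera images.
- stand: Fixed clamp stand, yaw varies: black base 200 x 180 x 12 mm, steel vessel 92 mm across, two posts, white bridge 46 x 172 mm (z 110 to 126 mm). Origin under the base's centre, on the vertical axis of screw, ratchet head, handle and lever. At handle joint 0 the handle points along the stand's -x. The screw starts 1.2 to 1.7 rad (unseen) short of seating: one to three strokes.
- head_centre (a point): Centre of the top face of the round steel ratchet head (84 mm across, 26 mm thick, top 164 mm above the bench), on the vertical turning axis. Turns with the handle; its x axis points away from the knob.
- knob (a point): Centre of the upright black knob at the handle's end: cylinder 20 mm across, 46 mm tall (z 159 to 205 mm, this point 182), 140 mm from the axis, on a boss 32 mm across (top z 159). Bar 18 mm wide, top z 158. When the clamp seats, the push needed here jumps to about 7 N, then rises about 0.3 N per mm: 8 to 12 N is snug, over 12.5 N too tight. Judge it while moving: at rest, friction hides it.
- handle (a joint): Handle angle, rad, growing clockwise seen from above; stops at -0.65 and +0.65 (the stop at +0.65 is not a seated clamp). Stays where left. On tighten, clockwise drives the screw (2.5 to 3 N at the knob before seating); going back only clicks (up to 4 N) and loosens nothing. After each reversal up to 0.4 rad is lost before a tooth bites. The clamp stays tight when released.
- selector (a joint): Direction lever's angle relative to the handle, rad, growing clockwise seen from above: -0.5 loosen (start, to -0.42), +0.5 tighten (handle drives clockwise); fully over means above +0.35. No spring: stays where left. Its pin moves with 2 to 3 N; pushed with over about 3.5 N the handle turns along too.
- lever_pin (a point): Middle of the free part of the lever's upright steel pin: 10 mm across, z 171 to 190 mm (this point 178), 36 mm from the turning axis, on the side of the head away from the knob (exactly opposite at lever 0). The lever's flat arm lies below it, top z 171. Push it sideways; more than 25 N bends it.
- ring_mark (a point): Point on the brass tell-tale ring under the head, 20 mm from the axis, z 132 mm. After seating, the screw drags this ring clockwise: 0.4 to 2.8 mm of travel is snug, more is over-tightened. Hidden from above, and the travel is hardly more than the measuring error: the push on the knob is the better guide.
- amber_bottle: Bystander: loose amber glass bottle, 60 mm across, 125 mm tall, origin at the centre of its underside.
- beaker: Bystander: loose clear plastic beaker, 68 mm across, 85 mm tall, origin at the centre of its underside.
- spare_cap: Bystander: loose aluminium spare cap, 68 mm across, 32 mm tall, origin at the centre of its underside.

How it is judged:
By the outcome, as a careful person would: the job done as asked, in the order asked, and still so for the second after the job is handed in, with the robot touching nothing.
It also fails if it takes over 67 s, if anything falls off the work surface, if the arm or the gripper's body presses on something with over 40 N, if the wrist force passes 120 N, or if a joint passes its speed limit or range.

## Working session

There is one attempt and no reset: what is moved stays moved. The work goes in short steps, Python scripts to look and compute and a tool call to move; the robot and the scene stay as the last step left them, time stands still between calls to the robot, and variables do not carry over. Pictures are saved under pics/ and viewed, and the job is handed in when it is done.

Besides the shell and the picture viewer there is one more tool, called after ">>>" in YAML: its name, and indented under it one key for each argument. play_rows: Moves the arm, as the interface text tells. Shift numbers are shares of 400 mm and turn numbers shares of 360 degrees, none past 1 either way. Its arguments: {"type":"object","properties":{"motion":{"type":"array"},"fingers":{"type":"number"},"grip_force":{"type":"number"}},"required":["motion"]}

```bash
mkdir -p pics; cat > h.py <<'E'
import numpy as np, cv2, math
from station import bot
def cam(n,save=None):
    c=bot.read_camera(n)
    if save: cv2.imwrite('pics/'+save,cv2.cvtColor(c['pixels'],cv2.COLOR_RGB2BGR))
    return c
def f(c): return 240/math.tan(math.radians(c['fovy'])/2)
def ray(c,u,v):
    T=np.array(c['pose']); d=T[:3,:3]@np.array([(u-c['cx'])/f(c),(v-c['cy'])/f(c),1.]); return T[:3,3],d
def onz(c,u,v,z):
    o,d=ray(c,u,v); return o+d*(z-o[2])/d[2]
def proj(c,p):
    T=np.array(c['pose']); q=T[:3,:3].T@(np.array(p)-T[:3,3]); return q[:2]/q[2]*f(c)+[c['cx'],c['cy']]
def pts(c):
    z=c['range_z']; v,u=np.mgrid[0:480,0:640]
    P=np.stack([(u-c['cx'])/f(c)*z,(v-c['cy'])/f(c)*z,z],-1); T=np.array(c['pose'])
    return P@T[:3,:3].T+T[:3,3]
E
python3 - <<'E'
from h import *
for n in ['scene','side','wrist']:
    c=cam(n,n+'0.png'); print(n,c['fovy'],np.round(c['pose'],3).tolist())
print(bot.get_obs())
E
```

```text
scene 46.72751680160901 [[0.674, 0.543, -0.501, 1.193], [0.739, -0.487, 0.466, -0.601], [0.009, -0.684, -0.729, 1.049], [0.0, 0.0, 0.0, 1.0]]
side 44.821356723007895 [[0.844, -0.408, 0.347, 0.106], [-0.535, -0.625, 0.569, -0.691], [-0.015, -0.666, -0.746, 1.047], [0.0, 0.0, 0.0, 1.0]]
wrist 66.08344212058407 [[0.361, 0.89, 0.279, 0.171], [0.933, -0.344, -0.109, 0.656], [-0.002, 0.299, -0.954, 0.373], [0.0, 0.0, 0.0, 1.0]]
{'t': 0.15, 'q': array([-1.30910693,  0.47762884,  0.02238592,  1.55618342, -0.01150957,
        1.10930904, -0.08311399]), 'joint_vel': array([-7.99733826e-04,  8.58639200e-04,  9.00659144e-04, -2.64186144e-03,
        1.59344112e-04, -3.15116862e-04,  1.56645450e-05]), 'joint_torque': array([ 3.01915716e-03, -5.96925974e+01,  1.61033370e+00, -2.81493330e+01,
        1.26963342e-02,  6.52594637e-03, -5.52258484e-06]), 'eef_pos': array([0.2438228 , 0.62895115, 0.23055462]), 'tool_rot': array([-7.54963872e-05,  1.83860146e-01,  9.82952164e-01, -6.95897922e-04]), 'contact_force': array([-0.79413219, -0.79999523, -0.91278165]), 'torque': array([0.00703908, 0.01546156, 0.00736815]), 'gripper_width': 1.0000131380026802}
```

View pics/scene0.png

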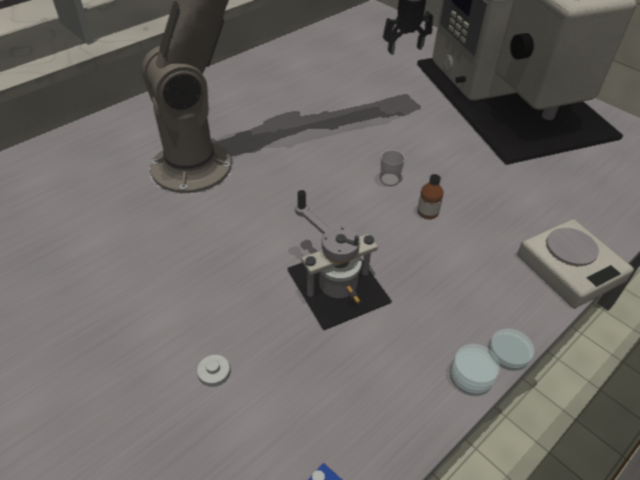

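View pics/side0.png

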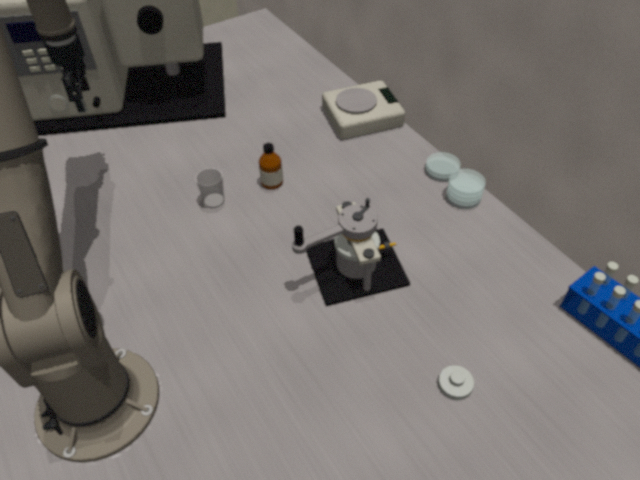

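View pics/wrist0.png

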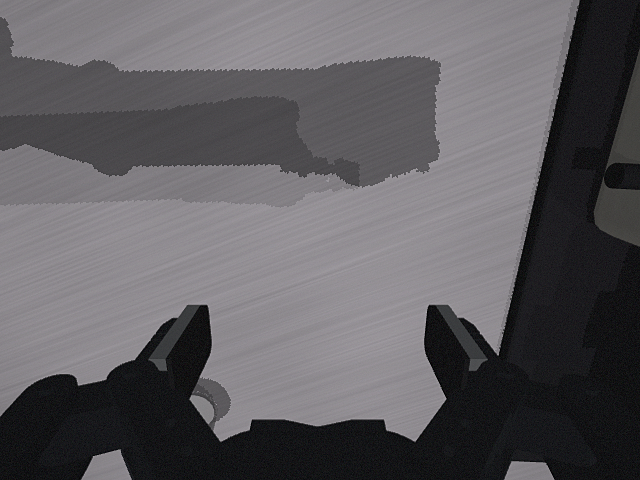

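Scene picture: stand near (340,270), knob at (301,200), bottle (430,197), beaker (391,167), cap (213,370). Side picture: knob (298,237), head (358,220), pin (367,205). I'll zoom in on these.

```bash
python3 - <<'E'
from h import *
a=cv2.imread('pics/scene0.png')[180:330,270:400]; b=cv2.imread('pics/side0.png')[185:305,280:415]
A=cv2.resize(a,None,fx=4.0,fy=4,interpolation=cv2.INTER_CUBIC); B=cv2.resize(b,None,fx=5.9,fy=5,interpolation=cv2.INTER_CUBIC)
cv2.imwrite('pics/sc_z.png',A)
cv2.imwrite('pics/si_z.png',cv2.resize(b,None,fx=5,fy=5,interpolation=cv2.INTER_CUBIC))
for n in ['scene','side']:
    c=cam(n); P=pts(c)
    m=(P[...,2]>0.185)&(P[...,2]<0.215)&(P[...,0]>.4)&(P[...,0]<.9)
    k=cv2.connectedComponentsWithStats(m.astype(np.uint8))
    for i in range(1,k[0]):
        q=P[k[1]==i]; 
        if k[2][i,4]>4: print(n,k[2][i],q.mean(0).round(4))
    z=(P[...,2]>0.161)&(P[...,2]<0.167); q=P[z]; print(len(q),q.mean(0) if len(q) else 0)
E
```

```text
scene [ 497   53  108   47 1048] [0.587  0.8613 0.1999]
scene [297 190   9  12  92] [0.4794 0.0148 0.1984]
scene [354 235   5   5  17] [0.6497 0.0213 0.189 ]
1426 [0.24940066 0.20985433 0.16386832]
side [115  12  87  45 875] [0.5134 0.8429 0.2002]
side [108  30   5  16  38] [0.4089 0.9724 0.2009]
side [366 198   4   4  16] [0.6485 0.0223 0.1893]
side [294 225  10  14 116] [0.4741 0.0145 0.1996]
1744 [0.70534331 0.23687219 0.16410229]
```

View pics/sc_z.png

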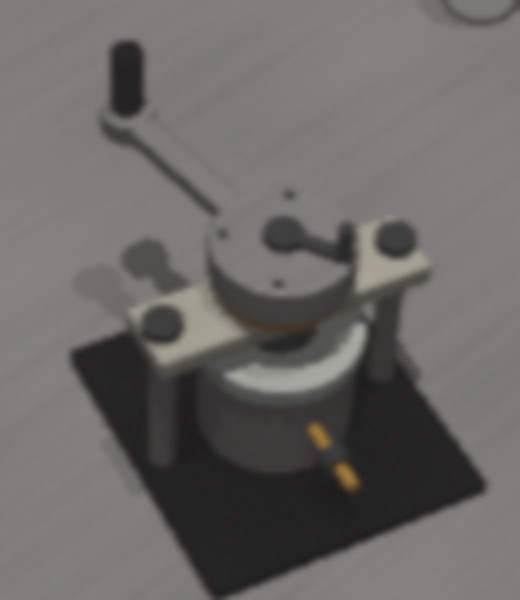

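View pics/si_z.png

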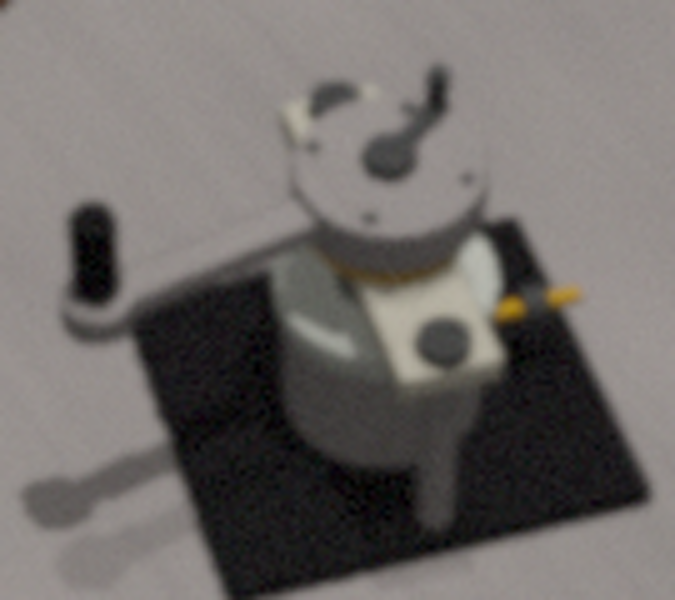

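```bash
python3 - <<'E'
from h import *
def tri(c1,p1,c2,p2):
    o1,d1=ray(c1,*p1);o2,d2=ray(c2,*p2)
    s=np.linalg.lstsq(np.stack([d1,-d2],1),o2-o1,rcond=None)[0]
    a,b=o1+d1*s[0],o2+d2*s[1]; return (a+b)/2,np.linalg.norm(a-b)
S=cam('scene');D=cam('side')
for n,a,b,z in [('knobtop',(301.7,191.8),(298.6,227.6),.205),('hub',(340.8,238.2),(357.6,216.2),.171),('pintop',(356.8,236.4),(367.6,199.2),.190)]:
    print(n,onz(S,*a,z).round(4),onz(D,*b,z).round(4),[np.round(x,4) for x in tri(S,a,D,b)])
for n,c in (('scene',S),('side',D)):
    P=pts(c); m=(abs(P[...,2]-.164)<.003)&(np.hypot(P[...,0]-.615,P[...,1]-.015)<.07)
    q=P[m][:,:2]; (x,y),r=cv2.minEnclosingCircle((q*1000).astype(np.float32)); print(n,len(q),x,y,r,q.mean(0))
    for nm,hi,box in (('bot',.125,0),):
        pass
    m=(P[...,2]>.02)&(P[...,2]<.15)&(P[...,0]>.3)&(P[...,0]<1)&(abs(P[...,1])<.5)
    k=cv2.connectedComponentsWithStats(m.astype(np.uint8))
    for i in range(1,k[0]):
        if k[2][i,4]>30: q=P[k[1]==i]; print(k[2][i],q.min(0).round(3),q.max(0).round(3))
E
```

```text
knobtop [0.4772 0.0189 0.205 ] [0.4774 0.0186 0.205 ] [array([0.4774, 0.0187, 0.2051]), np.float64(0.0003)]
hub [0.6189 0.0073 0.171 ] [0.6135 0.0075 0.171 ] [array([0.6159, 0.0106, 0.1667]), np.float64(0.0006)]
pintop [0.6504 0.0233 0.19  ] [0.6488 0.0224 0.19  ] [array([0.6497, 0.0239, 0.1887]), np.float64(0.0006)]
scene 599 601.54443359375 8.065034866333008 56.49861145019531 [0.61552091 0.00440296]
[380 150  25  32 641] [0.399 0.354 0.02 ] [0.47  0.428 0.09 ]
[417 174  26  41 734] [0.567 0.337 0.02 ] [0.626 0.392 0.129]
[295 211  26  21  46] [0.469 0.001 0.141] [0.557 0.01  0.15 ]
[ 518  229   80   65 2700] [0.845 0.375 0.02 ] [1.    0.5   0.072]
[ 301  234   77   69 2457] [ 0.57 -0.08  0.02] [0.707 0.096 0.15 ]
[ 451  329   73   61 1864] [0.935 0.002 0.02 ] [1.    0.205 0.063]
[206 358  14  19 165] [ 0.588 -0.368  0.02 ] [ 0.625 -0.33   0.037]
[308 463  34  17 306] [ 0.922 -0.373  0.067] [ 0.966 -0.322  0.13 ]
side 697 601.522705078125 10.996247291564941 55.07011032104492 [0.61222562 0.00594342]
[ 331   90   65   47 1869] [0.841 0.375 0.02 ] [1.    0.5   0.075]
[259 142  25  44 772] [0.561 0.338 0.02 ] [0.621 0.393 0.131]
[ 426  154   59   51 1290] [0.932 0.002 0.02 ] [1.    0.206 0.066]
[195 168  30  37 813] [0.399 0.356 0.02 ] [0.466 0.429 0.09 ]
[336 201  20  14 106] [0.61  0.073 0.115] [0.659 0.097 0.137]
[ 315  227   82   62 1879] [ 0.507 -0.079  0.02 ] [0.705 0.047 0.15 ]
[ 562  262   78   78 2885] [ 0.92  -0.489  0.02 ] [ 1.    -0.317  0.134]
[450 369  15  19 196] [ 0.594 -0.363  0.02 ] [ 0.629 -0.325  0.036]
```

```bash
cat >> h.py <<'E'
from scipy.spatial.transform import Rotation as R
def toolR(o=None):
    q=(o or bot.get_obs())['tool_rot']; return R.from_quat([q[1],q[2],q[3],q[0]])
def Rdown(a): # tool y at world angle a deg, z down
    y=np.array([math.cos(math.radians(a)),math.sin(math.radians(a)),0]); z=np.array([0,0,-1.]); x=np.cross(y,z)
    return R.from_matrix(np.stack([x,y,z],1))
def move(p,a):
    o=bot.get_obs(); r=toolR(o); s=r.inv().apply(np.array(p)-o['eef_pos'])/.4; w=(r.inv()*Rdown(a)).as_rotvec()/(2*math.pi)
    return s.round(4).tolist(), w.round(4).tolist()
def st():
    o=bot.get_obs(); r=toolR(o).as_matrix(); print('t',round(o['t'],2),'p',o['eef_pos'].round(4),'yang',round(math.degrees(math.atan2(r[1,1],r[0,1])),2),'z',r[:,2].round(3),'F',o['contact_force'].round(2),'w',round(o['gripper_width'],3),'q',o['q'].round(2))
E
python3 - <<'E'
from h import *
st()
print(move([.44,.33,.235],77),move([.653,.0213,.24],85.2))
S=cam('scene');D=cam('side')
# bridge bolts, top z ~ .132
for a,b in [((310.5,260.8),(368.6,253.2)),((369.2,239.5),(346.5,204.5))]:
    print([ (onz(S,*a,z).round(4),onz(D,*b,z).round(4)) for z in (.13,.134)])
E
```

```text
t 0.35 p [0.2439 0.6293 0.2311] yang 68.81 z [-0. -0. -1.] F [ 0.03  1.45 -0.24] w 1.002 q [-1.31  0.48  0.02  1.56 -0.01  1.11 -0.08]
([-0.7275, -0.5204, -0.0095], [-0.0001, -0.0, -0.0227]) ([-1.5029, -1.0475, -0.0218], [-0.0001, -0.0, -0.0455])
[(array([ 0.5967, -0.0616,  0.13  ]), array([ 0.5952, -0.0614,  0.13  ])), (array([ 0.5993, -0.064 ,  0.134 ]), array([ 0.5931, -0.0641,  0.134 ]))]
[(array([0.6383, 0.081 , 0.13  ]), array([0.6373, 0.0843, 0.13  ])), (array([0.6407, 0.078 , 0.134 ]), array([0.635 , 0.0809, 0.134 ]))]
```

>>> play_rows:
  motion:
    - [[-0.09,-0.065,0],[0,0,-0.003]]
    - [[-0.18,-0.13,0],[0,0,-0.006]]
    - [[-0.27,-0.195,0],[0,0,-0.009]]
    - [[-0.36,-0.26,0],[0,0,-0.012]]
    - [[-0.45,-0.325,-0.01],[0,0,-0.015]]
    - [[-0.54,-0.39,-0.01],[0,0,-0.018]]
    - [[-0.63,-0.455,-0.01],[0,0,-0.02]]
    - [[-0.72,-0.52,-0.01],[0,0,-0.023]]
  fingers: 40

```text
t: 1.25
eef_pos: [0.4381, 0.3297, 0.2356]
tool_rot: [0.0, 0.112, 0.994, 0.0]
contact_force: [1.3, 0.1, -0.1]
gripper_width: 0.466
```

```bash
python3 - <<'E'
from h import *
st(); print(move([.6516,.0236,.232],86))
E
```

```text
t 1.25 p [0.4381 0.3297 0.2356] yang 77.13 z [ 0.  0. -1.] F [ 1.34  0.07 -0.13] w 0.466 q [-0.85  0.26  0.11  1.86 -0.03  1.02  0.62]
([-0.6908, -0.6272, 0.0089], [0.0001, 0.0001, -0.0246])
```

>>> play_rows:
  motion:
    - [[-0.086,-0.078,0],[0,0,-0.003]]
    - [[-0.173,-0.157,0],[0,0,-0.006]]
    - [[-0.26,-0.235,0],[0,0,-0.009]]
    - [[-0.345,-0.314,0],[0,0,-0.012]]
    - [[-0.43,-0.39,0],[0,0,-0.015]]
    - [[-0.52,-0.47,0],[0,0,-0.018]]
    - [[-0.605,-0.55,0],[0,0,-0.021]]
    - [[-0.691,-0.627,0],[0,0,-0.0246]]

```text
t: 2.05
eef_pos: [0.6526, 0.0219, 0.2358]
tool_rot: [0.0, 0.035, 0.999, 0.0]
contact_force: [-0.4, 1.1, -0.8]
gripper_width: 0.47
```

```bash
python3 - <<'E'
from h import *
st(); c=cam('wrist','w1.png'); print(move([.6516,.0236,.173],86)); st()
E
```

```text
t 2.05 p [0.6526 0.0219 0.2358] yang 86.03 z [ 0.001  0.001 -1.   ] F [-0.36  1.07 -0.83] w 0.47 q [-0.3   0.44  0.24  1.62 -0.11  1.09  1.47]
([0.0138, 0.0281, 0.1571], [-0.0008, 0.0007, -0.0012])
t 2.1 p [0.656  0.0123 0.2359] yang 85.58 z [ 0.004 -0.005 -1.   ] F [ 4.72 -5.34  1.51] w 0.466 q [-0.29  0.45  0.24  1.62 -0.11  1.09  1.47]
```

View pics/w1.png

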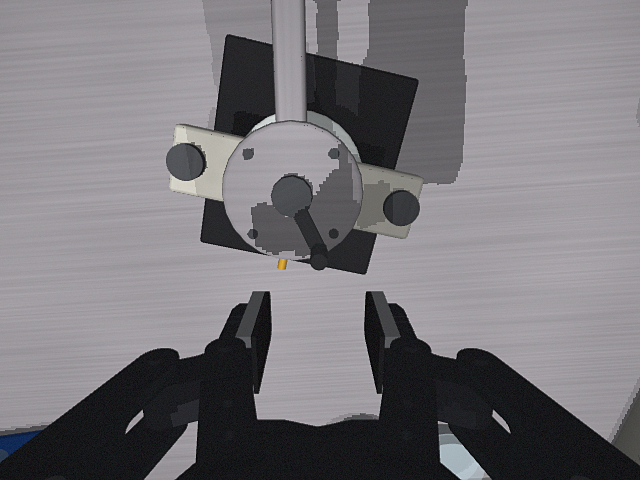

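The wrist picture shows the head from above: hub (292,196), pin (319,255), bridge bolts (186,162) and (401,208), lever on loosen. The arm was still swinging when I took it. I'll settle and measure again.

>>> play_rows:
  motion:
    - [[0,0,0],[0,0,0]]
    - [[0,0,0],[0,0,0]]

```text
t: 2.3
eef_pos: [0.656, 0.011, 0.2358]
tool_rot: [0.002, 0.04, 0.999, -0.003]
contact_force: [-0.4, 0.6, 0.4]
gripper_width: 0.471
```

```bash
cat >> h.py <<'E'
def wr(save):
    c=cam('wrist',save); P=pts(c); return c,P
def circ(c,P,z,tol,ctr,rad):
    m=(abs(P[...,2]-z)<tol)&(np.hypot(P[...,0]-ctr[0],P[...,1]-ctr[1])<rad)
    cs,_=cv2.findContours(m.astype(np.uint8),cv2.RETR_EXTERNAL,cv2.CHAIN_APPROX_NONE); 
    if not cs: return None
    k=max(cs,key=cv2.contourArea); (u,v),r=cv2.minEnclosingCircle(k); M=cv2.moments(k)
    g=(M['m10']/max(M['m00'],1e-9),M['m01']/max(M['m00'],1e-9))
    return np.round([u,v,r],1), onz(c,u,v,z)[:2].round(4), onz(c,*g,z)[:2].round(4)
E
python3 - <<'E'
from h import *
c,P=wr('w2.png'); st()
print('head',circ(c,P,.164,.003,(.6165,.009),.05))
print('hub+arm',circ(c,P,.171,.003,(.6165,.009),.05))
print('pin',circ(c,P,.19,.004,(.65,.023),.03))
zz=P[...,2]; print(np.histogram(zz[(np.hypot(P[...,0]-.6165,P[...,1]-.009)<.06)],bins=np.arange(.1,.2,.005)))
print(move([.6516,.0236,.19],86))
E
```

```text
t 2.35 p [0.6556 0.0129 0.2358] yang 85.59 z [ 0.004 -0.005 -1.   ] F [-0.25  1.07 -1.12] w 0.471 q [-0.29  0.45  0.24  1.62 -0.11  1.09  1.47]
head (array([309.9, 182.4,  71.2]), array([0.6112, 0.0092]), array([0.6093, 0.0089]))
hub+arm (array([322. , 205.5,  41.8]), array([0.6238, 0.0153]), array([0.6193, 0.0115]))
pin (array([338.5, 253.1,   9.2]), array([0.6464, 0.0224]), array([0.6465, 0.0223]))
(array([    0,     0,     7,    17,   616,  1804,     0,     0,     0,
           0,    31,   944, 13287,   873,  1359,    47,    48,   221,
          52]), array([0.1  , 0.105, 0.11 , 0.115, 0.12 , 0.125, 0.13 , 0.135, 0.14 ,
       0.145, 0.15 , 0.155, 0.16 , 0.165, 0.17 , 0.175, 0.18 , 0.185,
       0.19 , 0.195]))
([0.0125, 0.0264, 0.1144], [-0.0007, 0.0006, -0.0011])
```

View pics/w2.png

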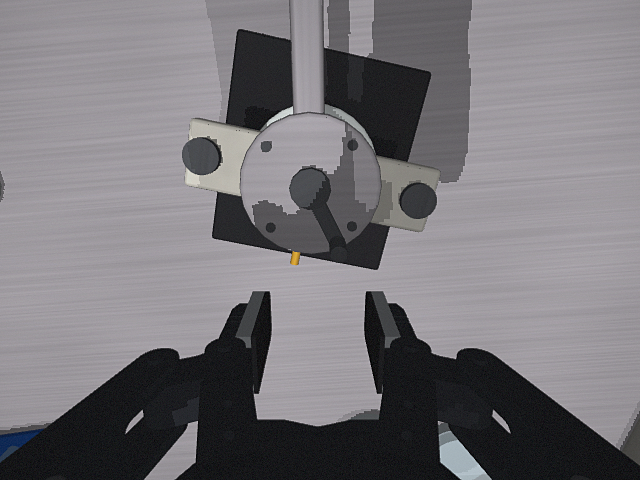

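Wrist view once settled: head rim centre (310,182), pin (338,252), both within about 3 mm of the fixed cameras. Lowering over the pin with the jaws straddling it.

>>> play_rows:
  motion:
    - [[0.015,0.027,0.03],[-0.0007,0.0006,-0.001]]
    - [[0.015,0.027,0.06],[-0.0007,0.0006,-0.001]]
    - [[0.015,0.027,0.09],[-0.0007,0.0006,-0.001]]
    - [[0.015,0.027,0.11],[-0.0007,0.0006,-0.001]]
    - [[0.015,0.027,0.11],[-0.0007,0.0006,-0.001]]
    - [[0.015,0.027,0.11],[-0.0007,0.0006,-0.001]]

```text
t: 2.95
eef_pos: [0.6506, 0.0237, 0.1915]
tool_rot: [0.0, 0.036, 0.999, -0.0]
contact_force: [0.0, 0.8, 0.7]
gripper_width: 0.466
```

```bash
python3 - <<'E'
from h import *
c,P=wr('w3.png'); st()
print(move([.6495,.0234,.173],86))
E
```

```text
t 3.0 p [0.6509 0.0237 0.192 ] yang 85.92 z [ 0.001 -0.    -1.   ] F [-0.2   0.23 -0.94] w 0.466 q [-0.3   0.48  0.23  1.67 -0.12  1.01  1.47]
([0.0035, -0.001, 0.0476], [-0.0001, 0.0001, -0.0002])
```

View pics/w3.png

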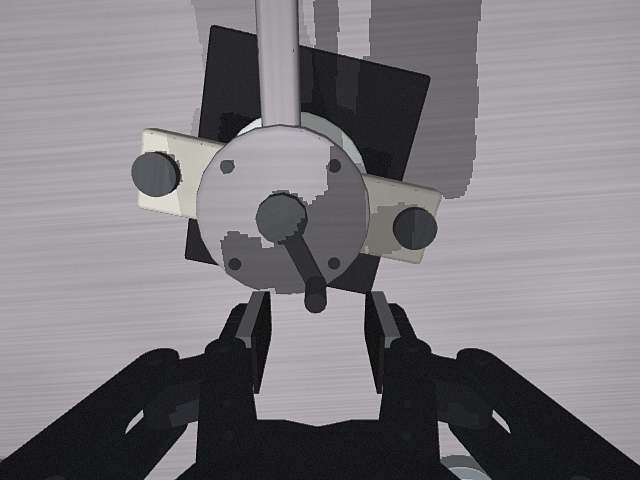

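Pin (316,300) is centred between the pads. Going down.

>>> play_rows:
  motion:
    - [[0.003,0,0.016],[0,0,0]]
    - [[0.003,0,0.032],[0,0,0]]
    - [[0.003,0,0.047],[0,0,0]]
    - [[0.003,0,0.047],[0,0,0]]

```text
t: 3.4
eef_pos: [0.649, 0.0237, 0.1719]
tool_rot: [-0.001, 0.036, 0.999, -0.0]
contact_force: [-1.2, 0.1, 0.0]
gripper_width: 0.468
```

>>> play_rows:
  motion:
    - [[0,-0.01,0],[0,0,0]]
    - [[0,-0.02,0],[0,0,0]]
    - [[0,-0.03,0],[0,0,0]]
    - [[0,-0.04,0],[0,0,0]]
    - [[0,-0.045,0],[0,0,0]]

```text
t: 3.9
eef_pos: [0.6484, 0.0062, 0.1723]
tool_rot: [0.0, 0.036, 0.999, 0.0]
contact_force: [3.3, 3.9, -1.8]
gripper_width: 0.467
```

>>> play_rows:
  motion:
    - [[0,-0.008,0],[0,0,0]]
    - [[0,-0.016,0],[0,0,0]]
    - [[0,-0.024,0],[0,0,0]]

```text
t: 4.2
eef_pos: [0.6483, -0.003, 0.1727]
tool_rot: [0.001, 0.035, 0.999, 0.001]
contact_force: [1.2, 1.9, 0.5]
gripper_width: 0.465
```

>>> play_rows:
  motion:
    - [[0,-0.008,0],[0,0,0]]
    - [[0,-0.016,0],[0,0,0]]
    - [[0,-0.024,0],[0,0,0]]

```text
t: 4.5
eef_pos: [0.6475, -0.0131, 0.1727]
tool_rot: [0.001, 0.035, 0.999, 0.001]
contact_force: [1.5, 3.3, 0.5]
gripper_width: 0.471
```

```bash
python3 - <<'E'
from h import *
c,P=wr('w4.png'); st()
E
```

```text
t 4.55 p [ 0.6475 -0.0139  0.1727] yang 85.9 z [ 0.002  0.    -1.   ] F [ 2.28  1.94 -0.32] w 0.465 q [-0.24  0.49  0.23  1.69 -0.13  0.97  1.54]
```

View pics/w4.png

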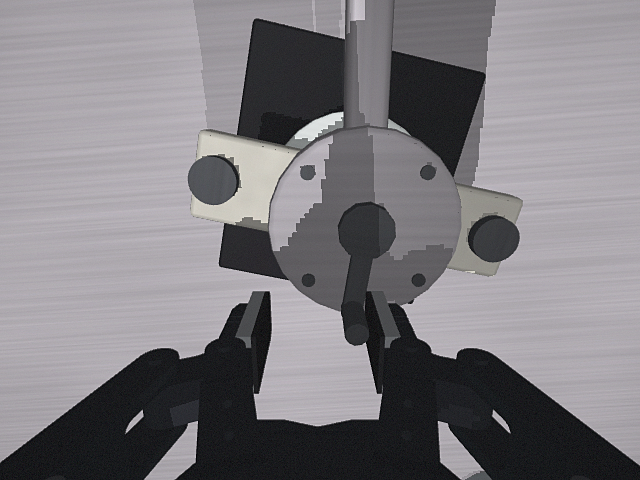

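The lever is past the middle, with the pin at (356,330) and about 3 N on it. Continuing.

>>> play_rows:
  motion:
    - [[0,-0.008,0],[0,0,0]]
    - [[0,-0.016,0],[0,0,0]]
    - [[0,-0.022,0],[0,0,0]]

```text
t: 4.85
eef_pos: [0.6458, -0.0229, 0.1724]
tool_rot: [-0.0, 0.036, 0.999, 0.0]
contact_force: [-2.5, 2.4, 1.9]
gripper_width: 0.466
```

>>> play_rows:
  motion:
    - [[0,-0.005,0],[0,0,0]]
    - [[0,-0.009,0],[0,0,0]]

```text
t: 5.05
eef_pos: [0.6449, -0.0257, 0.1722]
tool_rot: [-0.001, 0.036, 0.999, 0.001]
contact_force: [-2.7, 6.4, 0.9]
gripper_width: 0.464
```

```bash
python3 - <<'E'
from h import *
c,P=wr('w5.png'); st()
E
```

```text
t 5.1 p [ 0.6448 -0.0258  0.1722] yang 85.92 z [-0.002  0.002 -1.   ] F [-1.95  4.72  2.01] w 0.469 q [-0.22  0.49  0.23  1.7  -0.13  0.97  1.56]
```

View pics/w5.png

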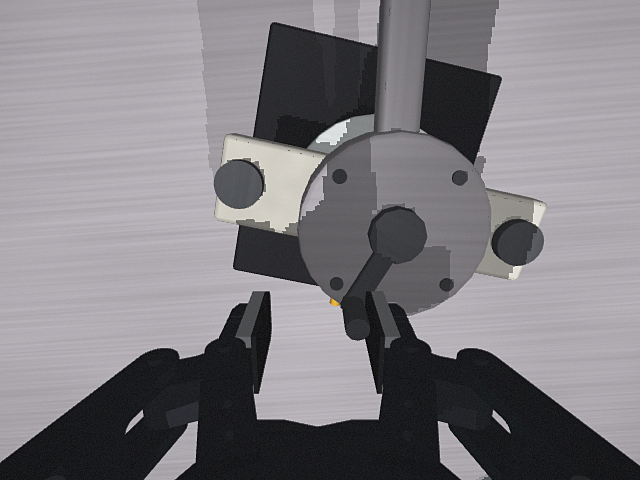

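The lever now lies well over, and force rose to about 6 N, so it is at its end stop. Backing off, lifting and measuring.

>>> play_rows:
  motion:
    - [[0,0.025,0],[0,0,0]]
    - [[0,0.025,-0.05],[0,0,0]]
    - [[-0.05,0.025,-0.11],[0,0,0]]
    - [[-0.1,0.025,-0.17],[0,0,0]]
    - [[-0.1,0.025,-0.17],[0,0,0]]
    - [[-0.1,0.025,-0.17],[0,0,0]]
    - [[-0.1,0.025,-0.17],[0,0,0]]

```text
t: 5.8
eef_pos: [0.6844, -0.019, 0.2388]
tool_rot: [-0.002, 0.036, 0.999, 0.001]
contact_force: [-0.2, 0.0, -0.5]
gripper_width: 0.468
```

```bash
python3 - <<'E'
from h import *
c,P=wr('w6.png'); st()
print('head',circ(c,P,.164,.003,(.6145,.009),.05))
print('pin',circ(c,P,.19,.004,(.645,-.01),.03))
print('bolts',circ(c,P,.127,.006,(.596,-.062),.02),circ(c,P,.127,.006,(.638,.083),.02))
S=cam('scene','s2.png');D=cam('side','d2.png')
for n in ('s2','d2'):
    a=cv2.imread(f'pics/{n}.png'); x0,y0=(270,180) if n=='s2' else (280,185)
    cv2.imwrite(f'pics/{n}z.png',cv2.resize(a[y0:y0+100,x0:x0+130],None,fx=5,fy=5,interpolation=cv2.INTER_CUBIC))
E
```

```text
t 5.85 p [ 0.6844 -0.0188  0.2388] yang 85.91 z [-0.005  0.002 -1.   ] F [-0.63  0.49  0.13] w 0.464 q [-0.23  0.5   0.24  1.53 -0.13  1.14  1.54]
head (array([360.3, 129.8,  76.2]), array([0.6119, 0.01  ]), array([0.6098, 0.0096]))
pin (array([328. , 196. ,   9.4]), array([ 0.6435, -0.011 ]), array([ 0.6435, -0.011 ]))
bolts (array([243.5, 111. ,  32.5]), array([ 0.5955, -0.0614]), array([ 0.5961, -0.0595])) (array([460.9, 159.1,  31.2]), array([0.6365, 0.0813]), array([0.6359, 0.0784]))
```

View pics/w6.png

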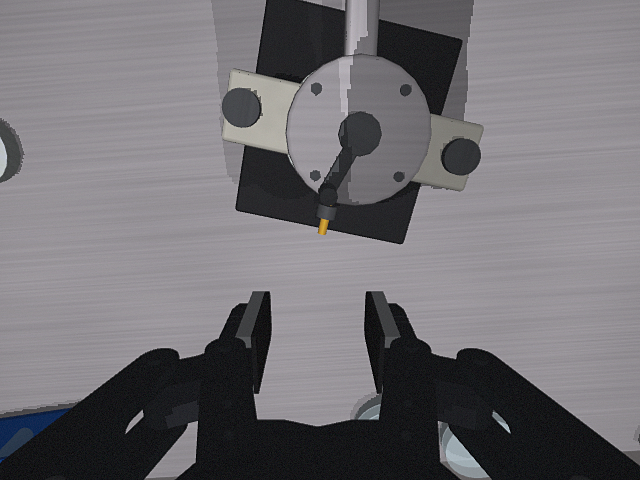

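View pics/d2z.png

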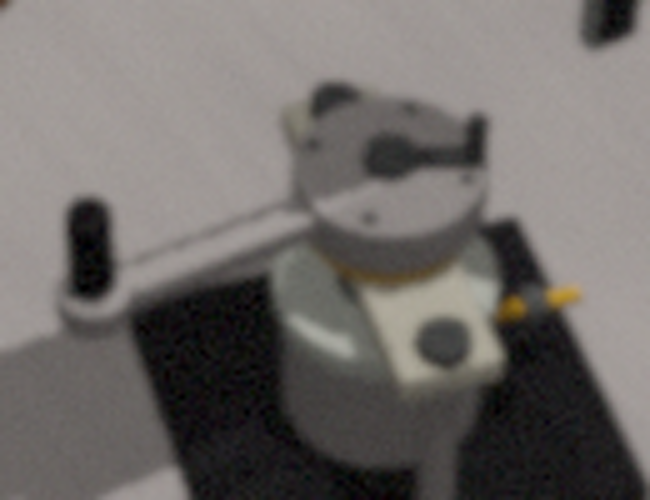

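View pics/s2z.png

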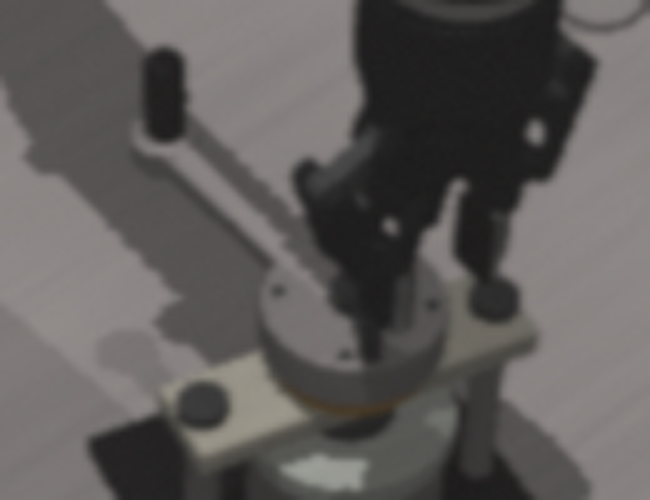

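Lever: pin (328,196) and hub (360,133) in the wrist view. Its angle relative to the handle comes to about +0.5 rad, so it is fully over. The knob has hardly moved. Now moving to the knob.

```bash
python3 - <<'E'
from h import *
S=cam('scene');D=cam('side')
print(onz(S,302.6,191.6,.205),onz(D,298,226.6,.205)); print(move([.477,.0195,.238],86))
E
```

```text
[0.47809602 0.02088765 0.205     ] [0.47783165 0.02159353 0.205     ]
([0.5256, 0.0584, 0.0057], [0.0003, -0.0005, -0.0002])
```

>>> play_rows:
  motion:
    - [[0.08,0.015,0],[0,0,0]]
    - [[0.17,0.025,0],[0,0,0]]
    - [[0.27,0.035,0],[0,0,0]]
    - [[0.36,0.045,0],[0,0,0]]
    - [[0.44,0.055,0],[0,0,0]]
    - [[0.5,0.062,0],[0,0,0]]
    - [[0.524,0.062,0],[0,0,0]]
    - [[0.524,0.062,0],[0,0,0]]

```text
t: 6.85
eef_pos: [0.4771, 0.0209, 0.2405]
tool_rot: [-0.001, 0.035, 0.999, 0.001]
contact_force: [0.2, -0.6, -0.4]
gripper_width: 0.47
```

>>> play_rows:
  motion:
    - [[0,0,0],[0,0,0]]
    - [[0,0,0],[0,0,0]]

```text
t: 7.05
eef_pos: [0.4782, 0.0206, 0.2406]
tool_rot: [-0.001, 0.036, 0.999, 0.001]
contact_force: [-0.1, -0.5, -0.0]
gripper_width: 0.468
```

```bash
python3 - <<'E'
from h import *
c,P=wr('w7.png'); st()
print('knob',circ(c,P,.205,.006,(.477,.02),.03)); print('boss',circ(c,P,.159,.003,(.477,.02),.03))
print(move([.477,.0205,.206],86))
E
```

```text
t 7.1 p [0.4781 0.0207 0.2405] yang 85.91 z [-0.002  0.002 -1.   ] F [ 0.48 -0.52 -1.48] w 0.466 q [-0.37  0.14  0.22  2.01 -0.04  1.    1.37]
knob (array([318.5, 269. ,  18.8]), array([0.4726, 0.0211]), array([0.4726, 0.021 ]))
boss (array([318.1, 243.4,  24.5]), array([0.4736, 0.021 ]), array([0.468 , 0.0213]))
([0.0025, -0.0007, 0.0862], [0.0003, -0.0004, -0.0002])
```

View pics/w7.png

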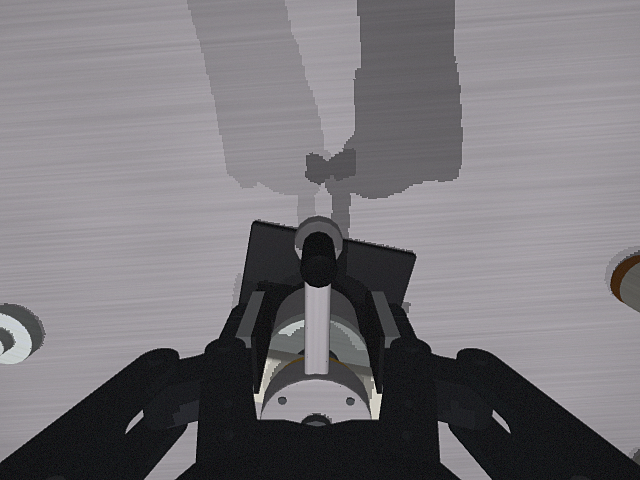

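The knob (318,269) is centred between the pads. Lowering over it and closing the jaws to a loose cage.

>>> play_rows:
  motion:
    - [[0.008,0,0.05],[0,0,0]]
    - [[0.008,0,0.1],[0,0,0]]
    - [[0.008,0,0.14],[0,0,0]]
    - [[0.008,0,0.178],[0,0,0]]
    - [[0.008,0,0.178],[0,0,0]]
    - [[0.008,0,0.178],[0,0,0]]

```text
t: 7.7
eef_pos: [0.4752, 0.0208, 0.1693]
tool_rot: [-0.001, 0.036, 0.999, 0.001]
contact_force: [0.5, -0.5, 0.6]
gripper_width: 0.469
```

>>> play_rows:
  motion:
    - [[0,0,0],[0,0,0]]
    - [[0,0,0],[0,0,0]]
    - [[0,0,0],[0,0,0]]
  fingers: 25
  grip_force: 20

```text
t: 8.0
eef_pos: [0.4757, 0.0209, 0.17]
tool_rot: [-0.001, 0.036, 0.999, 0.001]
contact_force: [0.3, 0.0, 0.6]
gripper_width: 0.293
```

```bash
python3 - <<'E'
from h import *
c,P=wr('w8.png'); st()
A=np.array([.614,.0095])
def tgt(th,off=0.): # th handle rad relative now(175.3deg)
    a=math.radians(175.3)-th; t=np.array([math.sin(a),-math.cos(a)]) # clockwise tangent
    p=A+.1395*np.array([math.cos(a),math.sin(a)])+off*t
    return [p[0],p[1],.169], math.degrees(a)-90
for th in np.arange(.07,.57,.07):
    print(move(*tgt(th,.0025)))
E
```

```text
t 8.05 p [0.4755 0.0209 0.1698] yang 85.89 z [-0.002  0.002 -1.   ] F [ 0.35 -0.16 -0.49] w 0.296 q [-0.36  0.23  0.21  2.09 -0.07  0.83  1.39]
([-0.0002, 0.0306, 0.0022], [0.0003, -0.0003, 0.0128])
([-0.0034, 0.0548, 0.0022], [0.0002, -0.0003, 0.0239])
([-0.0083, 0.0787, 0.0022], [0.0002, -0.0003, 0.0351])
([-0.0149, 0.1022, 0.0022], [0.0002, -0.0004, 0.0462])
([-0.0231, 0.1252, 0.0023], [0.0002, -0.0004, 0.0573])
([-0.0329, 0.1476, 0.0023], [0.0002, -0.0004, 0.0685])
([-0.0443, 0.1692, 0.0023], [0.0002, -0.0004, 0.0796])
([-0.0571, 0.1899, 0.0023], [0.0002, -0.0004, 0.0908])
```

View pics/w8.png

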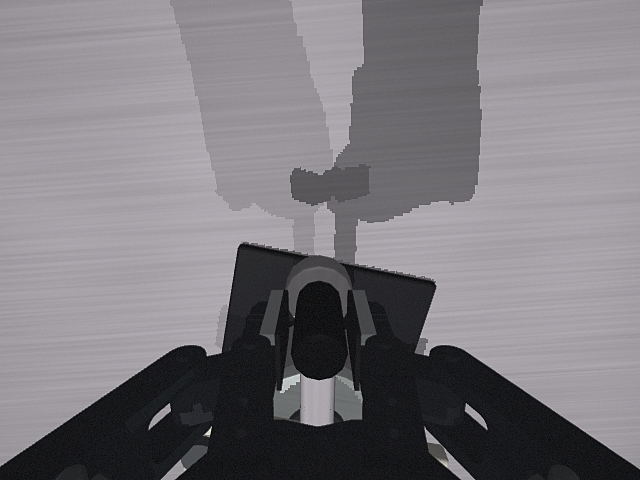

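The knob is loosely caged. First clockwise stroke, where seating cannot come before 1.2 rad.

>>> play_rows:
  motion:
    - [[0,0.03,0.002],[0,0,0.0128]]
    - [[-0.0034,0.055,0.002],[0,0,0.0239]]
    - [[-0.0083,0.0787,0.002],[0,0,0.035]]
    - [[-0.015,0.102,0.002],[0,0,0.046]]
    - [[-0.023,0.125,0.002],[0,0,0.057]]
    - [[-0.033,0.1476,0.002],[0,0,0.0685]]
    - [[-0.044,0.169,0.002],[0,0,0.08]]

```text
t: 8.75
eef_pos: [0.4977, 0.0866, 0.1693]
tool_rot: [-0.001, 0.285, 0.959, 0.0]
contact_force: [-0.5, -2.0, 2.4]
gripper_width: 0.296
```

```bash
cat >> h.py <<'E'
A=np.array([.614,.0095])
def tgt(th,off=0.): # th handle joint angle (0 at world 163.8deg)
    a=math.radians(163.8)-th; t=np.array([math.sin(a),-math.cos(a)])
    p=A+.1395*np.array([math.cos(a),math.sin(a)])+off*t
    return [p[0],p[1],.169], math.degrees(a)-90
def now():
    st(); o=bot.get_obs(); d=o['eef_pos'][:2]-A; a=math.atan2(d[1],d[0])%(2*math.pi); t=np.array([math.sin(a),-math.cos(a)])
    print('th_tcp',round(math.radians(163.8)-a,3),'r',round(np.hypot(*d),4),'Ft',round(float(o['contact_force'][:2]@t),2),'Fr',round(float(o['contact_force'][:2]@d/np.hypot(*d)),2))
E
python3 - <<'E'
from h import *
now()
for th in np.arange(.35,.6,.07): print(round(th,2),move(*tgt(th,.0025)))
E
```

```text
t 8.75 p [0.4977 0.0866 0.1693] yang 56.89 z [-0.003  0.001 -1.   ] F [-0.48 -2.05  2.44] w 0.296 q [-0.52  0.28  0.27  2.03 -0.1   0.85  0.8 ]
th_tcp 0.303 r 0.1395 Ft -1.97 Fr -0.73
0.35 ([-0.001, 0.0228, 0.0008], [-0.0001, -0.0004, 0.0087])
0.42 ([-0.0036, 0.0471, 0.0007], [-0.0001, -0.0004, 0.0199])
0.49 ([-0.0079, 0.0711, 0.0007], [-0.0001, -0.0004, 0.031])
0.56 ([-0.0139, 0.0948, 0.0007], [-0.0002, -0.0004, 0.0422])
```

>>> play_rows:
  motion:
    - [[-0.001,0.0228,0],[0,0,0.0087]]
    - [[-0.0036,0.047,0],[0,0,0.02]]
    - [[-0.008,0.071,0],[0,0,0.031]]
    - [[-0.0139,0.0948,0],[0,0,0.042]]

```text
t: 9.15
eef_pos: [0.5224, 0.1151, 0.1693]
tool_rot: [-0.002, 0.41, 0.912, -0.001]
contact_force: [-2.5, -1.8, 1.7]
gripper_width: 0.293
```

```bash
python3 - <<'E'
from h import *
now(); c,P=wr('w9.png'); now()
S=cam('scene','s3.png');D=cam('side','d3.png'); now()
for th in np.arange(.5,-.62,-.14): print(round(th,2),move(*tgt(th,-.0025)))
a=cv2.imread('pics/d3.png'); cv2.imwrite('pics/d3z.png',cv2.resize(a[185:305,270:410],None,fx=5,fy=5,interpolation=cv2.INTER_CUBIC))
E
```

```text
t 9.15 p [0.5224 0.1151 0.1693] yang 41.6 z [-0.004  0.    -1.   ] F [-2.45 -1.84  1.74] w 0.293 q [-0.58  0.33  0.31  1.97 -0.13  0.87  0.52]
th_tcp 0.573 r 0.1398 Ft -3.06 Fr 0.21
t 9.2 p [0.5238 0.1166 0.1694] yang 41.49 z [-0.003  0.001 -1.   ] F [-0.49  0.71 -0.23] w 0.291 q [-0.59  0.33  0.31  1.96 -0.13  0.87  0.52]
th_tcp 0.588 r 0.14 Ft 0.08 Fr 0.86
t 9.3 p [0.5232 0.1157 0.1693] yang 41.9 z [-0.002  0.001 -1.   ] F [-0.96 -0.33  0.3 ] w 0.291 q [-0.58  0.33  0.31  1.97 -0.13  0.87  0.52]
th_tcp 0.581 r 0.1397 Ft -0.95 Fr 0.37
0.5 ([-0.0013, -0.0344, 0.0008], [-0.0001, -0.0004, -0.009])
0.36 ([-0.0083, -0.0827, 0.0009], [-0.0001, -0.0004, -0.0313])
0.22 ([-0.022, -0.1295, 0.0009], [-0.0001, -0.0004, -0.0536])
0.08 ([-0.0421, -0.174, 0.0009], [-0.0001, -0.0004, -0.0759])
-0.06 ([-0.0683, -0.2152, 0.0009], [-0.0, -0.0004, -0.0982])
-0.2 ([-0.0999, -0.2524, 0.0008], [-0.0, -0.0004, -0.1204])
-0.34 ([-0.1364, -0.2848, 0.0008], [0.0, -0.0004, -0.1427])
-0.48 ([-0.177, -0.3118, 0.0007], [0.0, -0.0004, -0.165])
```

View pics/w9.png

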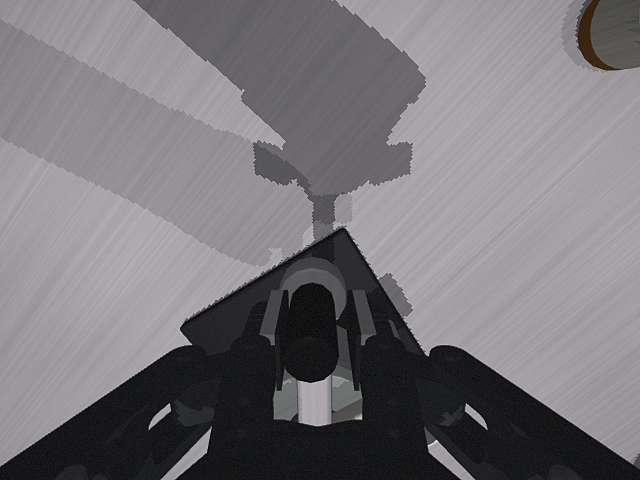

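View pics/d3z.png

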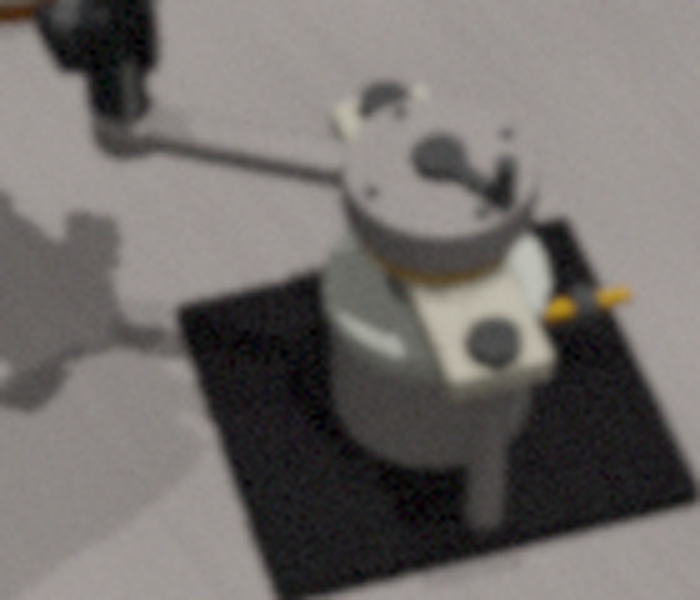

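Free driving at about 3 N. Back stroke (clicks only).

>>> play_rows:
  motion:
    - [[-0.0013,-0.034,0],[0,0,-0.009]]
    - [[-0.0083,-0.083,0],[0,0,-0.031]]
    - [[-0.022,-0.1295,0],[0,0,-0.0536]]
    - [[-0.042,-0.174,0],[0,0,-0.076]]
    - [[-0.068,-0.215,0],[0,0,-0.098]]
    - [[-0.1,-0.2524,0],[0,0,-0.1204]]
    - [[-0.1364,-0.285,0],[0,0,-0.1427]]
    - [[-0.177,-0.312,0],[0,0,-0.165]]

```text
t: 10.1
eef_pos: [0.477, -0.021, 0.1696]
tool_rot: [-0.001, -0.102, 0.995, 0.001]
contact_force: [0.3, 1.1, -0.0]
gripper_width: 0.29
```

```bash
python3 - <<'E'
from h import *
now()
for th in [-.53,-.57]: print(round(th,2),move(*tgt(th,-.0025)))
E
```

```text
t 10.1 p [ 0.477  -0.021   0.1696] yang 101.75 z [-0.002  0.002 -1.   ] F [ 0.28  1.11 -0.  ] w 0.29 q [-0.25  0.23  0.19  2.09 -0.06  0.83  1.75]
th_tcp -0.502 r 0.1404 Ft 1.03 Fr -0.52
-0.53 ([-0.0027, -0.0159, 0.0014], [0.0003, -0.0002, -0.0067])
-0.57 ([-0.0038, -0.0298, 0.0014], [0.0003, -0.0002, -0.0131])
```

>>> play_rows:
  motion:
    - [[-0.0027,-0.016,0],[0,0,-0.0067]]
    - [[-0.0038,-0.03,0],[0,0,-0.013]]

```text
t: 10.3
eef_pos: [0.4803, -0.0335, 0.1697]
tool_rot: [-0.001, -0.144, 0.99, 0.001]
contact_force: [-1.1, 1.4, -0.5]
gripper_width: 0.289
```

```bash
python3 - <<'E'
from h import *
now()
for th in [-.52,-.45,-.38,-.32,-.28,-.24,-.2]: print(round(th,2),move(*tgt(th,.0025)))
E
```

```text
t 10.3 p [ 0.4803 -0.0335  0.1697] yang 106.57 z [-0.002  0.002 -1.   ] F [-1.09  1.38 -0.49] w 0.289 q [-0.21  0.24  0.18  2.08 -0.06  0.83  1.86]
th_tcp -0.594 r 0.1405 Ft 1.65 Fr 0.61
-0.52 ([-0.0032, 0.0321, 0.0017], [0.0004, -0.0002, 0.0083])
-0.45 ([-0.0057, 0.0563, 0.0018], [0.0004, -0.0003, 0.0194])
-0.38 ([-0.01, 0.0804, 0.0018], [0.0004, -0.0003, 0.0305])
-0.32 ([-0.015, 0.1007, 0.0019], [0.0003, -0.0003, 0.0401])
-0.28 ([-0.0189, 0.1141, 0.0019], [0.0003, -0.0003, 0.0465])
-0.24 ([-0.0235, 0.1273, 0.0019], [0.0003, -0.0003, 0.0528])
-0.2 ([-0.0285, 0.1403, 0.0019], [0.0003, -0.0003, 0.0592])
```

>>> play_rows:
  motion:
    - [[-0.0032,0.032,0],[0,0,0.0083]]
    - [[-0.0057,0.056,0],[0,0,0.0194]]
    - [[-0.01,0.08,0],[0,0,0.03]]
    - [[-0.015,0.1,0],[0,0,0.04]]
    - [[-0.019,0.114,0],[0,0,0.0465]]

```text
t: 10.8
eef_pos: [0.4739, 0.0116, 0.1699]
tool_rot: [-0.001, 0.002, 1.0, 0.001]
contact_force: [0.9, -2.7, -0.3]
gripper_width: 0.297
```

>>> play_rows:
  motion:
    - [[0,0.007,0],[0,0,0.003]]
    - [[0,0.014,0],[0,0,0.006]]
    - [[-0.0006,0.02,0],[0,0,0.009]]

```text
t: 11.1
eef_pos: [0.474, 0.0191, 0.17]
tool_rot: [-0.001, 0.031, 1.0, 0.0]
contact_force: [0.8, -2.3, -0.2]
gripper_width: 0.291
```

```bash
python3 - <<'E'
from h import *
now()
E
```

```text
t 11.1 p [0.474  0.0191 0.17  ] yang 86.47 z [-0.002  0.001 -1.   ] F [ 0.8  -2.26 -0.24] w 0.291 q [-0.35  0.23  0.21  2.09 -0.06  0.83  1.4 ]
th_tcp -0.214 r 0.1403 Ft -2.2 Fr -0.95
```

>>> play_rows:
  motion:
    - [[0,0.006,0],[0,0,0.0027]]
    - [[0,0.012,0],[0,0,0.0055]]
    - [[-0.0004,0.018,0],[0,0,0.0082]]

```text
t: 11.4
eef_pos: [0.4747, 0.0263, 0.17]
tool_rot: [-0.001, 0.057, 0.998, 0.0]
contact_force: [1.7, -2.5, 0.5]
gripper_width: 0.29
```

>>> play_rows:
  motion:
    - [[0,0.006,0],[0,0,0.0027]]
    - [[0,0.012,0],[0,0,0.0055]]
    - [[-0.0004,0.018,0],[0,0,0.0082]]

```text
t: 11.7
eef_pos: [0.4758, 0.0336, 0.17]
tool_rot: [-0.001, 0.084, 0.996, 0.0]
contact_force: [0.2, -2.8, -0.8]
gripper_width: 0.294
```

```bash
python3 - <<'E'
from h import *
now()
E
```

```text
t 11.7 p [0.4758 0.0336 0.17  ] yang 80.41 z [-0.002  0.001 -1.   ] F [ 0.16 -2.82 -0.77] w 0.294 q [-0.39  0.23  0.21  2.09 -0.07  0.83  1.27]
th_tcp -0.11 r 0.1403 Ft -2.75 Fr -0.65
```

>>> play_rows:
  motion:
    - [[0,0.006,0],[0,0,0.0027]]
    - [[0,0.012,0],[0,0,0.0055]]
    - [[-0.0004,0.018,0],[0,0,0.0082]]

```text
t: 12.0
eef_pos: [0.4772, 0.041, 0.17]
tool_rot: [-0.001, 0.11, 0.994, 0.0]
contact_force: [1.0, -2.8, -1.3]
gripper_width: 0.295
```

>>> play_rows:
  motion:
    - [[0,0.006,0],[0,0,0.0027]]
    - [[0,0.012,0],[0,0,0.0055]]
    - [[-0.0004,0.018,0],[0,0,0.0082]]

```text
t: 12.3
eef_pos: [0.479, 0.0481, 0.17]
tool_rot: [-0.001, 0.136, 0.991, 0.0]
contact_force: [1.8, -3.4, 0.1]
gripper_width: 0.298
```

```bash
python3 - <<'E'
from h import *
now()
E
```

```text
t 12.3 p [0.479  0.0481 0.17  ] yang 74.34 z [-0.002  0.001 -1.   ] F [ 1.77 -3.39  0.06] w 0.298 q [-0.42  0.24  0.22  2.08 -0.07  0.83  1.14]
th_tcp -0.004 r 0.1404 Ft -2.77 Fr -2.63
```

>>> play_rows:
  motion:
    - [[0,0.006,0],[0,0,0.0027]]
    - [[0,0.012,0],[0,0,0.0055]]
    - [[-0.0004,0.018,0],[0,0,0.0082]]

```text
t: 12.6
eef_pos: [0.4811, 0.0552, 0.17]
tool_rot: [-0.001, 0.162, 0.987, 0.0]
contact_force: [0.4, -2.8, 0.8]
gripper_width: 0.293
```

>>> play_rows:
  motion:
    - [[0,0.006,0],[0,0,0.0027]]
    - [[0,0.012,0],[0,0,0.0055]]
    - [[-0.0004,0.018,0],[0,0,0.0082]]

```text
t: 12.9
eef_pos: [0.4835, 0.0621, 0.17]
tool_rot: [-0.001, 0.188, 0.982, 0.0]
contact_force: [0.8, -2.9, 0.7]
gripper_width: 0.291
```

```bash
python3 - <<'E'
from h import *
now()
E
```

```text
t 12.9 p [0.4835 0.0621 0.17  ] yang 68.27 z [-0.002  0.001 -1.   ] F [ 0.81 -2.95  0.73] w 0.291 q [-0.46  0.25  0.24  2.07 -0.08  0.84  1.02]
th_tcp 0.1 r 0.1407 Ft -2.43 Fr -1.86
```

>>> play_rows:
  motion:
    - [[0,0.006,0],[0,0,0.0027]]
    - [[0,0.012,0],[0,0,0.0055]]
    - [[-0.0004,0.018,0],[0,0,0.0082]]

```text
t: 13.2
eef_pos: [0.4863, 0.069, 0.17]
tool_rot: [-0.001, 0.214, 0.977, -0.0]
contact_force: [0.9, -2.8, 0.7]
gripper_width: 0.295
```

>>> play_rows:
  motion:
    - [[-0.0005,0.006,0],[0,0,0.0027]]
    - [[-0.001,0.012,0],[0,0,0.0055]]
    - [[-0.0015,0.018,0],[0,0,0.0082]]

```text
t: 13.5
eef_pos: [0.4896, 0.0756, 0.17]
tool_rot: [-0.002, 0.24, 0.971, -0.0]
contact_force: [-1.3, -2.0, 1.8]
gripper_width: 0.293
```

```bash
python3 - <<'E'
from h import *
now()
E
```

```text
t 13.5 p [0.4896 0.0756 0.17  ] yang 62.21 z [-0.003  0.001 -1.   ] F [-1.3  -2.05  1.79] w 0.293 q [-0.49  0.26  0.25  2.05 -0.09  0.84  0.89]
th_tcp 0.205 r 0.1408 Ft -2.42 Fr 0.19
```

>>> play_rows:
  motion:
    - [[-0.0004,0.006,0],[0,0,0.0027]]
    - [[-0.0008,0.012,0],[0,0,0.0055]]
    - [[-0.0012,0.018,0],[0,0,0.0082]]

```text
t: 13.8
eef_pos: [0.4932, 0.082, 0.1699]
tool_rot: [-0.002, 0.266, 0.964, -0.0]
contact_force: [-2.4, -3.5, 2.6]
gripper_width: 0.289
```

>>> play_rows:
  motion:
    - [[-0.0004,0.006,0],[0,0,0.0027]]
    - [[-0.0008,0.012,0],[0,0,0.0055]]
    - [[-0.0012,0.018,0],[0,0,0.0082]]

```text
t: 14.1
eef_pos: [0.4972, 0.0882, 0.1698]
tool_rot: [-0.002, 0.291, 0.957, -0.0]
contact_force: [-2.0, -0.9, 1.2]
gripper_width: 0.294
```

```bash
python3 - <<'E'
from h import *
now()
E
```

```text
t 14.1 p [0.4972 0.0882 0.1698] yang 56.16 z [-0.004  0.001 -1.   ] F [-1.99 -0.91  1.18] w 0.294 q [-0.52  0.28  0.26  2.03 -0.1   0.85  0.78]
th_tcp 0.31 r 0.1409 Ft -1.87 Fr 1.14
```

>>> play_rows:
  motion:
    - [[-0.0004,0.006,0],[0,0,0.0027]]
    - [[-0.0008,0.012,0],[0,0,0.0055]]
    - [[-0.0012,0.018,0],[0,0,0.0082]]

```text
t: 14.4
eef_pos: [0.5015, 0.0941, 0.1696]
tool_rot: [-0.002, 0.316, 0.949, -0.0]
contact_force: [-2.5, -1.6, 1.6]
gripper_width: 0.293
```

>>> play_rows:
  motion:
    - [[-0.0004,0.006,0],[0,0,0.0027]]
    - [[-0.0008,0.012,0],[0,0,0.0055]]
    - [[-0.0012,0.018,0],[0,0,0.0082]]

```text
t: 14.7
eef_pos: [0.5061, 0.0999, 0.1695]
tool_rot: [-0.003, 0.341, 0.94, -0.001]
contact_force: [-3.4, -1.3, 2.1]
gripper_width: 0.293
```

```bash
python3 - <<'E'
from h import *
now()
E
```

```text
t 14.7 p [0.5061 0.0999 0.1695] yang 50.09 z [-0.005  0.001 -1.   ] F [-3.43 -1.32  2.13] w 0.293 q [-0.55  0.3   0.28  2.01 -0.11  0.86  0.67]
th_tcp 0.414 r 0.1407 Ft -3.21 Fr 1.78
```

>>> play_rows:
  motion:
    - [[-0.0004,0.006,0],[0,0,0.0027]]
    - [[-0.0008,0.012,0],[0,0,0.0055]]
    - [[-0.001,0.018,0],[0,0,0.0082]]

```text
t: 15.0
eef_pos: [0.5111, 0.1053, 0.1694]
tool_rot: [-0.003, 0.366, 0.931, -0.001]
contact_force: [-2.8, -0.6, 1.2]
gripper_width: 0.292
```

>>> play_rows:
  motion:
    - [[-0.0004,0.006,0],[0,0,0.0027]]
    - [[-0.0008,0.012,0],[0,0,0.0055]]
    - [[-0.001,0.018,0],[0,0,0.0082]]

```text
t: 15.3
eef_pos: [0.5157, 0.11, 0.1693]
tool_rot: [-0.003, 0.391, 0.921, -0.001]
contact_force: [-5.5, -2.8, 4.7]
gripper_width: 0.293
```

```bash
python3 - <<'E'
from h import *
now()
E
```

```text
t 15.3 p [0.5157 0.11   0.1693] yang 44.01 z [-0.007  0.    -1.   ] F [-5.52 -2.78  4.73] w 0.293 q [-0.57  0.32  0.3   1.98 -0.12  0.87  0.56]
th_tcp 0.514 r 0.1406 Ft -5.89 Fr 1.88
```

Push has jumped from 2.5–3 to about 6 N at handle angle 0.5 rad. The first stroke passed 0.57 freely, so this is seating and not the stop. Smaller steps now.

>>> play_rows:
  motion:
    - [[-0.0003,0.004,0],[0,0,0.0018]]
    - [[-0.0005,0.008,0],[0,0,0.0036]]

```text
t: 15.5
eef_pos: [0.5173, 0.1115, 0.1692]
tool_rot: [-0.004, 0.402, 0.916, -0.002]
contact_force: [-7.5, -3.7, 5.4]
gripper_width: 0.295
```

```bash
python3 - <<'E'
from h import *
now()
E
```

```text
t 15.5 p [0.5173 0.1115 0.1692] yang 42.62 z [-0.009 -0.001 -1.   ] F [-7.46 -3.66  5.45] w 0.295 q [-0.58  0.32  0.3   1.98 -0.13  0.87  0.54]
th_tcp 0.529 r 0.1405 Ft -7.93 Fr 2.47
```

>>> play_rows:
  motion:
    - [[-0.0003,0.005,0],[0,0,0.0018]]
    - [[-0.0005,0.01,0],[0,0,0.003]]

```text
t: 15.7
eef_pos: [0.5193, 0.1131, 0.169]
tool_rot: [-0.005, 0.411, 0.911, -0.003]
contact_force: [-6.9, -3.1, 5.0]
gripper_width: 0.291
```

```bash
python3 - <<'E'
from h import *
now()
E
```

```text
t 15.7 p [0.5193 0.1131 0.169 ] yang 41.43 z [-0.012 -0.002 -1.   ] F [-6.91 -3.08  5.02] w 0.291 q [-0.58  0.33  0.3   1.97 -0.13  0.88  0.52]
th_tcp 0.548 r 0.1404 Ft -7.18 Fr 2.39
```

>>> play_rows:
  motion:
    - [[-0.0003,0.004,0],[0,0,0.0015]]
    - [[-0.0005,0.008,0],[0,0,0.003]]

```text
t: 15.9
eef_pos: [0.5206, 0.1142, 0.1687]
tool_rot: [-0.006, 0.421, 0.907, -0.005]
contact_force: [-7.6, -3.2, 7.0]
gripper_width: 0.295
```

```bash
python3 - <<'E'
from h import *
now()
E
```

```text
t 15.9 p [0.5206 0.1142 0.1687] yang 40.25 z [-0.015 -0.003 -1.   ] F [-7.6  -3.19  6.95] w 0.295 q [-0.58  0.33  0.31  1.96 -0.13  0.88  0.5 ]
th_tcp 0.56 r 0.1403 Ft -7.79 Fr 2.68
```

```bash
python3 - <<'E'
from h import *
o=bot.get_obs(); print(move([*(o['eef_pos'][:2]),.1695],40))
E
```

```text
([0.0, -0.0, -0.0019], [-0.0022, -0.0012, 0.0007])
```

>>> play_rows:
  motion:
    - [[-0.0003,0.005,-0.001],[-0.001,-0.0006,0.0015]]
    - [[-0.0005,0.0085,-0.0015],[-0.002,-0.001,0.0025]]

```text
t: 16.1
eef_pos: [0.522, 0.1151, 0.1688]
tool_rot: [-0.002, 0.429, 0.903, -0.002]
contact_force: [-7.7, -4.3, 3.3]
gripper_width: 0.296
```

```bash
python3 - <<'E'
from h import *
now()
E
```

```text
t 16.1 p [0.522  0.1151 0.1688] yang 39.24 z [-0.005 -0.001 -1.   ] F [-7.71 -4.31  3.27] w 0.296 q [-0.59  0.33  0.31  1.97 -0.13  0.87  0.48]
th_tcp 0.571 r 0.1401 Ft -8.64 Fr 1.81
```

>>> play_rows:
  motion:
    - [[0,0.005,0],[0,0,0]]
    - [[-0.0002,0.009,0],[-0.001,0,0.0005]]

```text
t: 16.3
eef_pos: [0.5234, 0.1163, 0.1685]
tool_rot: [-0.002, 0.431, 0.902, -0.0]
contact_force: [-7.8, -4.1, 4.2]
gripper_width: 0.295
```

```bash
python3 - <<'E'
from h import *
now()
E
```

```text
t 16.3 p [0.5234 0.1163 0.1685] yang 38.97 z [-0.003  0.001 -1.   ] F [-7.78 -4.08  4.16] w 0.295 q [-0.59  0.33  0.31  1.97 -0.13  0.87  0.48]
th_tcp 0.585 r 0.14 Ft -8.57 Fr 1.92
```

>>> play_rows:
  motion:
    - [[0,0.005,0],[0,0,0]]
    - [[-0.0002,0.009,0],[0,0,0.001]]

```text
t: 16.5
eef_pos: [0.5247, 0.1174, 0.1683]
tool_rot: [-0.003, 0.434, 0.901, -0.002]
contact_force: [-8.7, -3.6, 6.6]
gripper_width: 0.294
```

```bash
python3 - <<'E'
from h import *
now()
E
```

```text
t 16.5 p [0.5247 0.1174 0.1683] yang 38.52 z [-0.007 -0.    -1.   ] F [-8.73 -3.56  6.58] w 0.294 q [-0.59  0.34  0.31  1.96 -0.14  0.87  0.47]
th_tcp 0.597 r 0.14 Ft -9.0 Fr 2.83
```

>>> play_rows:
  motion:
    - [[0,0.005,0],[-0.0005,0,0]]
    - [[-0.0002,0.009,-0.001],[-0.001,0,0.001]]

```text
t: 16.7
eef_pos: [0.5259, 0.1183, 0.1682]
tool_rot: [-0.003, 0.438, 0.899, -0.001]
contact_force: [-8.3, -4.5, 4.0]
gripper_width: 0.294
```

```bash
python3 - <<'E'
from h import *
now()
E
```

```text
t 16.7 p [0.5259 0.1183 0.1682] yang 38.06 z [-0.006  0.002 -1.   ] F [-8.3  -4.52  3.98] w 0.294 q [-0.59  0.34  0.31  1.96 -0.14  0.87  0.46]
th_tcp 0.607 r 0.14 Ft -9.29 Fr 1.71
```

>>> play_rows:
  motion:
    - [[0,0.005,0],[0,0,0]]
    - [[-0.0002,0.009,0],[-0.0005,0,0.001]]

```text
t: 16.9
eef_pos: [0.527, 0.1193, 0.1679]
tool_rot: [-0.004, 0.441, 0.897, -0.001]
contact_force: [-9.7, -4.5, 7.3]
gripper_width: 0.291
```

```bash
python3 - <<'E'
from h import *
now(); c=cam('wrist','w10.png'); now()
E
```

```text
t 16.9 p [0.527  0.1193 0.1679] yang 37.61 z [-0.008  0.002 -1.   ] F [-9.74 -4.53  7.33] w 0.291 q [-0.59  0.34  0.32  1.95 -0.14  0.87  0.46]
th_tcp 0.618 r 0.1401 Ft -10.45 Fr 2.5
t 16.95 p [0.5272 0.1195 0.1679] yang 37.59 z [-0.007  0.002 -1.   ] F [-8.13 -4.6   6.54] w 0.293 q [-0.59  0.34  0.32  1.95 -0.14  0.87  0.46]
th_tcp 0.62 r 0.1401 Ft -9.24 Fr 1.42
```

View pics/w10.png

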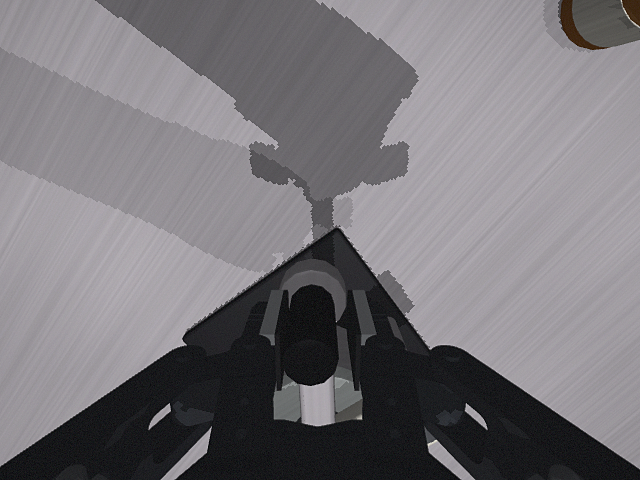

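Push is about 10 N (readings 9.3, 10.5, 9.2), with the knob still caged at (312,340). Releasing and lifting clear.

>>> play_rows:
  motion:
    - [[0,-0.005,0],[0,0,0]]
    - [[0,-0.006,0],[0,0,0]]
    - [[0,-0.006,0],[0,0,0]]
    - [[0,-0.006,0],[0,0,0]]
  fingers: 40

```text
t: 17.35
eef_pos: [0.5258, 0.1182, 0.168]
tool_rot: [-0.004, 0.442, 0.897, -0.0]
contact_force: [0.0, -0.0, -0.2]
gripper_width: 0.464
```

>>> play_rows:
  motion:
    - [[0,0,-0.04],[0,0,0]]
    - [[0,0,-0.09],[0,0,0]]
    - [[0,0,-0.14],[0,0,0]]
    - [[0,0,-0.19],[0,0,0]]
    - [[0,0,-0.22],[0,0,0]]
    - [[0.1,0,-0.22],[0,0,0]]
    - [[0.15,0,-0.22],[0,0,0]]
    - [[0.15,0,-0.22],[0,0,0]]

```text
t: 18.15
eef_pos: [0.4882, 0.1688, 0.2563]
tool_rot: [-0.004, 0.439, 0.898, 0.0]
contact_force: [0.2, -0.0, -0.0]
gripper_width: 0.468
```

```bash
python3 - <<'E'
from h import *
now(); S=cam('scene','s4.png');D=cam('side','d4.png'); c,P=wr('w11.png'); now()
a=cv2.imread('pics/d4.png'); cv2.imwrite('pics/d4z.png',cv2.resize(a[185:305,270:410],None,fx=5,fy=5,interpolation=cv2.INTER_CUBIC))
a=cv2.imread('pics/s4.png'); cv2.imwrite('pics/s4z.png',cv2.resize(a[140:300,270:460],None,fx=4,fy=3.75 and 3.7,interpolation=cv2.INTER_CUBIC))
E
```

```text
t 18.15 p [0.4882 0.1688 0.2563] yang 37.89 z [-0.007  0.004 -1.   ] F [ 0.24 -0.   -0.01] w 0.468 q [-0.71  0.19  0.3   1.91 -0.07  1.05  0.28]
th_tcp 0.62 r 0.203 Ft 0.19 Fr -0.15
t 18.3 p [0.4903 0.165  0.2564] yang 37.56 z [-0.006  0.002 -1.   ] F [-0.17 -0.45  0.23] w 0.467 q [-0.71  0.19  0.3   1.91 -0.07  1.05  0.29]
th_tcp 0.616 r 0.1987 Ft -0.42 Fr -0.25
```

View pics/d4z.png

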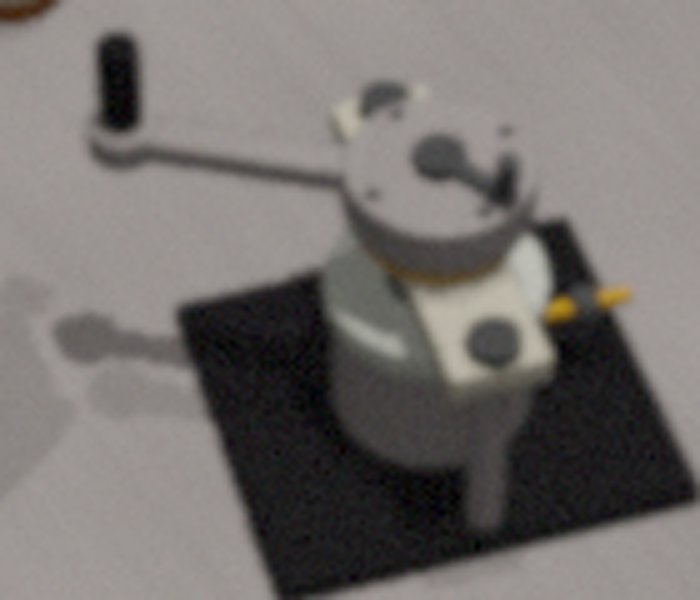

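View pics/s4.png

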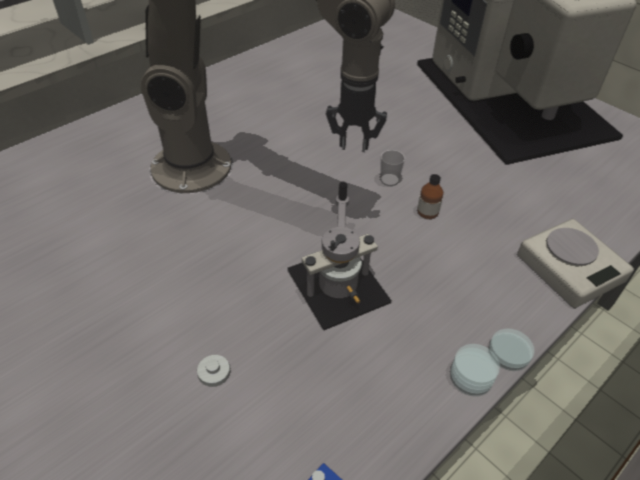

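View pics/w11.png

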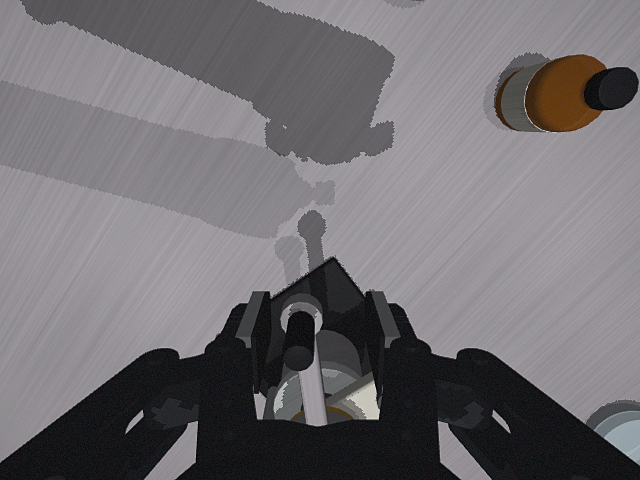

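```bash
python3 - <<'E'
from h import *
D=cam('side'); k=onz(D,293.6,193.9,.205)[:2]; p=onz(D,371.6,217,.19)[:2]; print(k,p)
for A0 in ([.614,.0095],[.6165,.009]):
    dk=k-A0; dp=p-A0; ak=math.atan2(dk[1],dk[0]); ap=math.atan2(dp[1],dp[0])
    print('handle',math.radians(163.8)-ak,'r',np.hypot(*dk),'lever',((ak+math.pi-ap)+math.pi)%(2*math.pi)-math.pi,'rp',np.hypot(*dp))
E
```

```text
[0.51843239 0.10850288] [ 0.62525919 -0.02530371]
handle 0.5203086186281172 r 0.13760355379475825 lever 0.4548647615563084 rp 0.03657961040218937
handle 0.5099192646123525 r 0.13970711848007966 lever 0.5281332413298028 rp 0.03540435306071309
```

```bash
python3 - <<'E'
from h import *
c,P=wr('w12.png'); st(); print('knob',circ(c,P,.205,.006,(.522,.115),.03),circ(c,P,.159,.004,(.522,.115),.03))
D=cam('side'); Q=pts(D); S=cam('scene'); W=pts(S)
for n,X,C in (('side',Q,D),('scene',W,S)):
    m=(X[...,2]>.165)&(X[...,2]<.215)&(np.hypot(X[...,0]-.52,X[...,1]-.11)<.035); q=X[m]; print(n,len(q),q.mean(0).round(4),q.max(0).round(3))
    print(circ(C,X,.205,.006,(.52,.11),.03))
a=cv2.imread('pics/d3.png')[185:230,270:330];b=cv2.imread('pics/d4.png')[185:230,270:330]
cv2.imwrite('pics/cmp.png',cv2.resize(np.hstack([a,b]),None,fx=6,fy=6,interpolation=cv2.INTER_CUBIC))
E
```

```text
t 18.4 p [0.4905 0.1644 0.2563] yang 37.48 z [-0.006  0.002 -1.   ] F [ 0.6  -1.12 -0.38] w 0.469 q [-0.7   0.19  0.3   1.91 -0.07  1.05  0.28]
knob (array([298.7, 353.1,  16.2]), array([0.5146, 0.112 ]), array([0.5147, 0.1117])) (array([304. , 326.5,  29.5]), array([0.521 , 0.1058]), array([0.5138, 0.1145]))
side 168 [0.5153 0.1049 0.1901] [0.528 0.119 0.209]
(array([292.8, 195.2,   4.7]), array([0.515, 0.106]), array([0.5164, 0.1075]))
scene 140 [0.5217 0.1051 0.1883] [0.53  0.117 0.208]
(array([342.5, 184.5,   3.8]), array([0.5211, 0.1057]), array([0.521 , 0.1057]))
```

View pics/cmp.png

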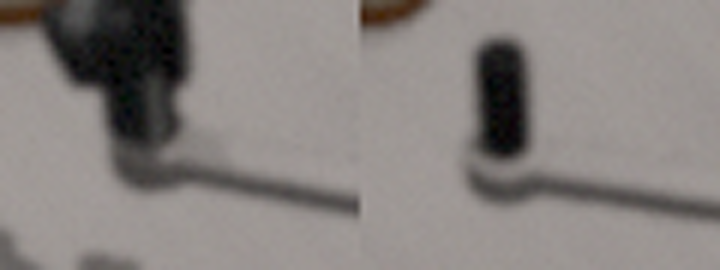

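The cameras put the handle at about 0.52 rad, some 10 mm behind where the tool left it. It seems to have followed the opening finger back. I'll re-cage the knob and check that the clamp is still tight by pushing gently, staying under 10 N.

```bash
python3 - <<'E'
from h import *
p,a=tgt(.515); print(p,a); print(move([p[0],p[1],.2563],a)); print(move([p[0],p[1],.169],a))
E
```

```text
[np.float64(0.5165838349752916), np.float64(0.10935159383744857), 0.169] 44.2926735507626
([-0.1496, -0.032, -0.0008], [-0.0005, -0.001, -0.0189])
([-0.1508, -0.0312, 0.2174], [-0.0005, -0.001, -0.0189])
```

>>> play_rows:
  motion:
    - [[-0.05,-0.01,0],[0,0,-0.006]]
    - [[-0.1,-0.02,0],[0,0,-0.012]]
    - [[-0.15,-0.032,0],[-0.0005,-0.001,-0.019]]
    - [[-0.15,-0.032,0],[-0.0005,-0.001,-0.019]]
    - [[-0.15,-0.032,0],[-0.0005,-0.001,-0.019]]
    - [[-0.15,-0.032,0],[-0.0005,-0.001,-0.019]]

```text
t: 19.1
eef_pos: [0.5164, 0.1102, 0.2559]
tool_rot: [-0.0, 0.388, 0.922, -0.0]
contact_force: [-0.7, -0.1, -0.2]
gripper_width: 0.465
```

```bash
python3 - <<'E'
from h import *
c,P=wr('w13.png'); now(); p,a=tgt(.515);print(move([p[0],p[1],.169],a)); print('knob',circ(c,P,.205,.006,(.517,.11),.03))
E
```

```text
t 19.15 p [0.5164 0.1103 0.2559] yang 44.38 z [-0.  0. -1.] F [ 0.45  0.05 -0.66] w 0.468 q [-0.61  0.21  0.33  1.89 -0.08  1.05  0.53]
th_tcp 0.518 r 0.1403 Ft 0.36 Fr -0.28
([-0.0021, -0.0012, 0.2173], [-0.0, -0.0, 0.0002])
knob (array([318.2, 264.5,  17.2]), array([0.5148, 0.1104]), array([0.5149, 0.1105]))
```

View pics/w13.png

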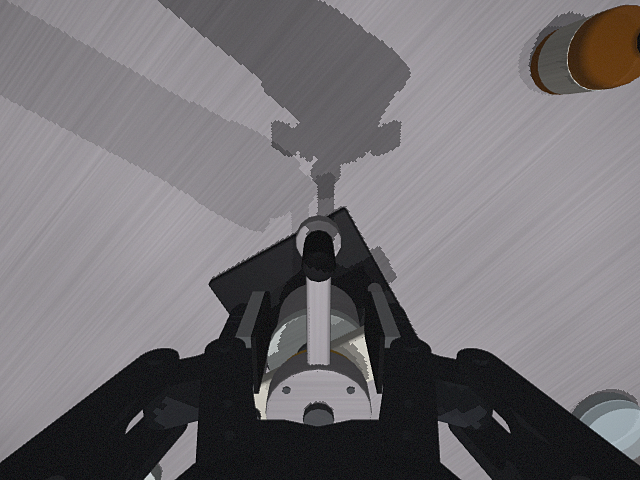

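The knob (318,264) is centred again at θ≈0.52. Descending.

>>> play_rows:
  motion:
    - [[0,0,0.06],[0,0,0]]
    - [[0,0,0.12],[0,0,0]]
    - [[0,0,0.18],[0,0,0]]
    - [[0,0,0.215],[0,0,0]]
    - [[0,0,0.215],[0,0,0]]
    - [[0,0,0.215],[0,0,0]]

```text
t: 19.75
eef_pos: [0.5164, 0.1109, 0.1702]
tool_rot: [-0.0, 0.387, 0.922, -0.0]
contact_force: [-0.0, 0.0, 1.1]
gripper_width: 0.472
```

>>> play_rows:
  motion:
    - [[0,0,0],[0,0,0]]
    - [[0,0,0],[0,0,0]]
    - [[0,0,0],[0,0,0]]
  fingers: 25

```text
t: 20.05
eef_pos: [0.5168, 0.1112, 0.171]
tool_rot: [0.0, 0.387, 0.922, 0.001]
contact_force: [-0.8, 1.1, 0.4]
gripper_width: 0.292
```

>>> play_rows:
  motion:
    - [[0,0.005,0],[0,0,0.001]]
    - [[-0.0002,0.01,0],[0,0,0.003]]

```text
t: 20.25
eef_pos: [0.5195, 0.1136, 0.1712]
tool_rot: [0.0, 0.396, 0.918, 0.0]
contact_force: [-3.3, -2.3, 2.4]
gripper_width: 0.29
```

```bash
python3 - <<'E'
from h import *
now()
E
```

```text
t 20.25 p [0.5195 0.1136 0.1712] yang 43.29 z [ 0.  0. -1.] F [-3.34 -2.31  2.42] w 0.29 q [-0.59  0.32  0.31  1.98 -0.13  0.87  0.55]
th_tcp 0.551 r 0.1406 Ft -4.02 Fr 0.54
```

>>> play_rows:
  motion:
    - [[0,0.004,0],[0,0,0.001]]
    - [[-0.0002,0.007,0],[0,0,0.0027]]

```text
t: 20.45
eef_pos: [0.5211, 0.115, 0.1711]
tool_rot: [-0.0, 0.405, 0.914, -0.0]
contact_force: [-4.2, -2.4, 3.9]
gripper_width: 0.296
```

```bash
python3 - <<'E'
from h import *
now()
E
```

```text
t 20.45 p [0.5211 0.115  0.1711] yang 42.25 z [-0.001 -0.    -1.   ] F [-4.23 -2.41  3.89] w 0.296 q [-0.59  0.32  0.32  1.97 -0.13  0.87  0.53]
th_tcp 0.566 r 0.1406 Ft -4.76 Fr 0.99
```

>>> play_rows:
  motion:
    - [[-0.0002,0.004,0],[0,0,0.001]]
    - [[-0.0004,0.007,0],[0,0,0.0025]]

```text
t: 20.65
eef_pos: [0.5226, 0.1163, 0.1709]
tool_rot: [-0.001, 0.412, 0.911, -0.001]
contact_force: [-5.6, -3.4, 4.7]
gripper_width: 0.291
```

```bash
python3 - <<'E'
from h import *
now()
E
```

```text
t 20.65 p [0.5226 0.1163 0.1709] yang 41.29 z [-0.003 -0.001 -1.   ] F [-5.57 -3.43  4.68] w 0.291 q [-0.6   0.33  0.32  1.97 -0.13  0.87  0.51]
th_tcp 0.58 r 0.1406 Ft -6.46 Fr 1.02
```

>>> play_rows:
  motion:
    - [[-0.0002,0.004,0],[0,0,0.001]]
    - [[-0.0004,0.007,0],[-0.0005,0,0.0022]]

```text
t: 20.85
eef_pos: [0.5239, 0.1173, 0.1706]
tool_rot: [-0.001, 0.419, 0.908, -0.001]
contact_force: [-5.9, -4.7, 5.0]
gripper_width: 0.293
```

```bash
python3 - <<'E'
from h import *
now()
E
```

```text
t 20.85 p [0.5239 0.1173 0.1706] yang 40.44 z [-0.003 -0.    -1.   ] F [-5.87 -4.75  4.98] w 0.293 q [-0.6   0.33  0.32  1.96 -0.14  0.87  0.5 ]
th_tcp 0.592 r 0.1405 Ft -7.55 Fr 0.12
```

>>> play_rows:
  motion:
    - [[-0.0002,0.004,0],[0,0,0.001]]
    - [[-0.0004,0.007,0],[-0.0005,0,0.002]]

```text
t: 21.05
eef_pos: [0.5249, 0.1181, 0.1703]
tool_rot: [-0.002, 0.425, 0.905, -0.0]
contact_force: [-6.8, -4.7, 6.0]
gripper_width: 0.3
```

```bash
python3 - <<'E'
from h import *
now()
E
```

```text
t 21.05 p [0.5249 0.1181 0.1703] yang 39.64 z [-0.004  0.001 -1.   ] F [-6.83 -4.71  5.98] w 0.3 q [-0.6   0.33  0.32  1.96 -0.14  0.87  0.49]
th_tcp 0.601 r 0.1404 Ft -8.27 Fr 0.69
```

The reload curve climbs elastically (4.0, 4.8, 6.5, 7.6, 8.3 N) and heads for the old point, about 10 N at 0.62 rad. So the clamp held, and the spring-back was only elastic wind-up. Unloading slowly, then opening and lifting.

>>> play_rows:
  motion:
    - [[0,-0.006,0],[0,0,-0.001]]
    - [[0,-0.012,0],[0,0,-0.003]]
    - [[0,-0.018,0],[0,0,-0.006]]
    - [[-0.0004,-0.024,0],[0,0,-0.009]]
    - [[-0.0006,-0.03,0],[0,0,-0.011]]
    - [[-0.0006,-0.03,0],[0,0,-0.011]]

```text
t: 21.65
eef_pos: [0.5158, 0.1103, 0.1705]
tool_rot: [-0.002, 0.394, 0.919, -0.0]
contact_force: [-0.9, 0.8, -0.3]
gripper_width: 0.294
```

>>> play_rows:
  motion:
    - [[0,0,0],[0,0,0]]
    - [[0,0,0],[0,0,0]]
    - [[0,0,0],[0,0,0]]
  fingers: 40

```text
t: 21.95
eef_pos: [0.516, 0.1104, 0.1705]
tool_rot: [-0.002, 0.394, 0.919, -0.0]
contact_force: [0.4, 0.4, 0.8]
gripper_width: 0.467
```

```bash
python3 - <<'E'
from h import *
now(); c=cam('wrist','w14.png')
E
```

```text
t 21.95 p [0.516  0.1104 0.1705] yang 43.64 z [-0.003  0.001 -1.   ] F [0.4  0.43 0.77] w 0.467 q [-0.58  0.32  0.31  1.98 -0.13  0.86  0.56]
th_tcp 0.517 r 0.1407 Ft 0.59 Fr 0.03
```

View pics/w14.png

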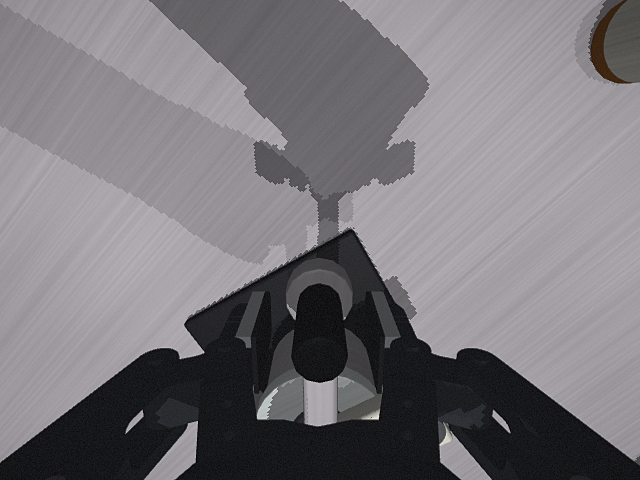

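The jaws are open with the knob (319,340) clear between the pads. Lifting away.

>>> play_rows:
  motion:
    - [[0,0,-0.04],[0,0,0]]
    - [[0,0,-0.09],[0,0,0]]
    - [[0,0,-0.14],[0,0,0]]
    - [[0,0,-0.19],[0,0,0]]
    - [[0,0,-0.24],[0,0,0]]
    - [[0.05,0,-0.27],[0,0,0]]
    - [[0.1,0,-0.27],[0,0,0]]
    - [[0.1,0,-0.27],[0,0,0]]

```text
t: 22.8
eef_pos: [0.4874, 0.1415, 0.2789]
tool_rot: [-0.002, 0.392, 0.92, 0.001]
contact_force: [0.4, 0.3, -0.5]
gripper_width: 0.47
```

>>> play_rows:
  motion:
    - [[0,0,0],[0,0,0]]
    - [[0,0,0],[0,0,0]]
    - [[0,0,0],[0,0,0]]

```text
t: 23.1
eef_pos: [0.4878, 0.1408, 0.2787]
tool_rot: [-0.002, 0.392, 0.92, 0.0]
contact_force: [0.5, 0.8, -0.3]
gripper_width: 0.474
```

```bash
python3 - <<'E'
from h import *
now(); D=cam('side','d5.png'); S=cam('scene','s5.png')
a=cv2.imread('pics/d5.png'); cv2.imwrite('pics/d5z.png',cv2.resize(a[140:300,250:420],None,fx=4,fy=3.7,interpolation=cv2.INTER_CUBIC))
E
```

```text
t 23.1 p [0.4878 0.1408 0.2787] yang 43.78 z [-0.004  0.002 -1.   ] F [ 0.54  0.81 -0.34] w 0.474 q [-0.67  0.15  0.31  1.91 -0.06  1.09  0.42]
th_tcp 0.522 r 0.1821 Ft 0.95 Fr 0.21
```

View pics/d5z.png

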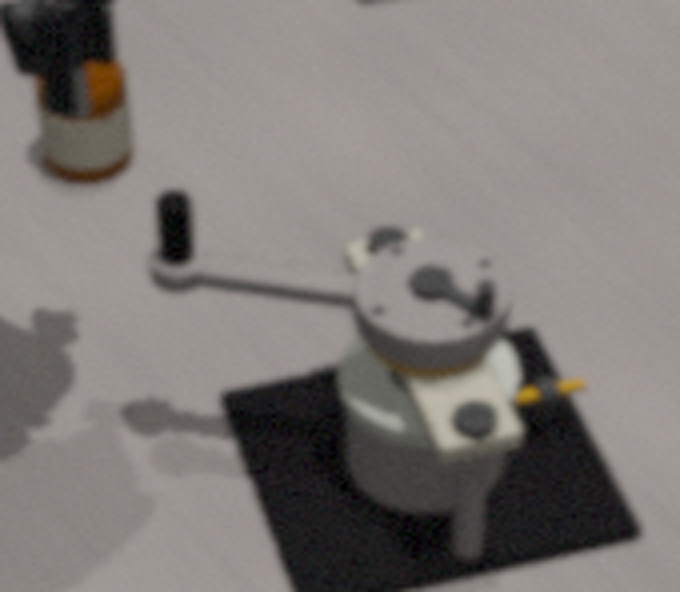

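The gripper is clear above the bench and only overlaps the bottle in this view. The lever (pin at about (485,300) in the crop) is still on tighten. Handing in.

```bash
python3 - <<'E'
from station import bot
print(bot.hand_in())
E
```

```text
the job is handed in; nothing more can be done
None
```

The lever is on tighten and the clamp is seated and snug. I handed in at about 23 s with the gripper clear of everything.

- **Lever:** I pushed the pin over at about 3 N, rising to about 6 N at its end stop. The cameras put it at about +0.5 rad then, and at +0.45 to +0.53 after tightening.
- **Tightening:** This took two clockwise strokes with the knob loosely held between the fingers. The push was 2.5 to 3 N while the screw ran free. It jumped at seating near 0.5 rad and rose to about 10 N; the last three readings were 9.3, 10.5 and 9.2 N.
- **Disagreement:** When I let go, the handle sprang back about 10 mm (0.60 to 0.52 rad), although handle and clamp were said to stay put. I re-caged the knob and pushed gently. The force rose from 4.0 to 8.3 N, towards the earlier 10 N point, so I took it as elastic wind-up in the handle with the clamp still tight. I stopped at 8.3 N, so the last part up to 10 N was not rechecked.
- **Limits of the checks:** Force readings carry about 1 N of noise, and I did not measure the ring mark. The bottle, beaker and cap were not approached or touched.

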